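Set the painting stand without backlash, lay the roller on it and chock it

TASK

Get the blue painting stand ready for the red roller: with the orange crank wind the sliding cradle outward clearly past the red line (at least 4 mm), then wind it back inward until its pointer stands on the line, finishing on that inward turn so that the screw's play stays taken up. Then lay the red roller in the two V-cradles, one cradle under each of its thin necks, and stand the yellow chock on the stand's deck on the far side of the roller (the side away from the scale), square to it with its sloped rubber face snug against the middle of the barrel. Leave the other things on the table where they are.

Things in the scene. Friction and masses are not known exactly. Their poses are not given: they have to be found in the camera images.
- rest (a point): Where the centre of the laid roller belongs, 50 mm above the table. Axes of the stand: y runs along the roller, from the fixed cradle to the crank; x from the scale side to the chock side (away from the robot); z up. The fixed V-cradle is at y = -65 mm, the sliding one at +65 mm when on the line, the gearbox (60 x 54 mm, 64 mm high) at +170 mm.
- stand: Painting stand, fixed to the table; axes as rest, which lies at (0, -45, 50) mm. Flat grey deck, top 14 mm above the table, from x = -75 to +105 and y = -140 to +165 mm. The cradles are upright blue plates 10 mm thick (y), 64 mm wide (x), top 60 mm above the table, with a 90 degree V notch 40 mm wide at the top
- line (a point): Red line on the white scale strip on the scale side of the deck (black ticks every 5 mm), where the pointer must stand; 16 mm above the table.
- pointer (a point): Tip of the small black pointer of the sliding cradle, over the scale; it moves along the stand's y axis with the cradle.
- cradle (a joint): Position of the sliding cradle in m: 0 is innermost, grows outward (away from the fixed cradle, towards the crank); the pointer stands on the red line at 0.020; travel 0 to 0.032. It starts 8 to 18 mm inside the line. Driven by the screw, 16 mm for each turn of the crank; it stays where it is left.
- crank (a joint): Play between crank and screw, in rad: 0 when the crank bears on the screw in the inward (clockwise) sense, 0.6 when it bears in the outward (anticlockwise) sense; in between the crank turns freely and the cradle stands still. Stays where it is left.
- hub (a point): Point on the vertical axis of the crank, 106 mm above the table, level with the middle of the crank handle. Anticlockwise seen from above winds the cradle outward, clockwise inward; turning takes about 2 to 3 N at the handle.
- handle (a point): Middle of the crank's upright orange handle: a cylinder 20 mm in diameter and 46 mm tall (82 to 128 mm above the table), 40 mm from the crank's axis. It spins freely on its pin, so it can be pinched and led round the circle without turning the gripper
- roller_centre (a point): Centre of the loose red roller (about 0.55 kg, 166 mm long along its y): barrel 44 mm diameter x 110; at each end a neck 14 mm diameter x 20, then a collar 26 mm diameter x 8. It starts level, 45 mm above the table, in a fixed wooden rest whose two saddles (36 mm tall, 16 thick) are 40 mm either side of the centre, so the middle 60 mm of the barrel can be grasped across
- chock_centre (a point): Centre of the chock's yellow block, 30 (x) x 50 (y) x 46 mm tall, 23 mm above its underside; loose, about 0.12 kg, upright on the table. On its -x side a black rubber face slopes at 60 degrees down to a low toe; -x must point at the roller when set. Square against the laid roller, this point is 43 mm from rest along x and 13 mm below it
- chock_toe (a point): Tip of the chock's low toe, at its underside: 41 mm along -x from the block's centre. The toe is 8 mm thick and goes under the barrel, 14 mm above the deck: the chock must be slid in along the deck from the side, not lowered beside the barrel.
- red_jar: Bystander to be left alone: jar 60 mm wide, 85 mm tall, red cap; origin under its centre
- black_jar: Bystander to be left alone: jar 60 mm wide, 80 mm tall, black cap; origin under its centre
- tin: Bystander to be left alone: tin 66 mm wide, 100 mm tall; origin under its centre
- brush: Bystander to be left alone: paint brush 190 mm long, lying along its x axis
- knife: Bystander to be left alone: palette knife 200 mm long, lying along its x axis
- sanding_block: Bystander to be left alone: cork block 60 x 100 x 35 mm; origin under its centre
- roller: The red roller (see roller_centre); origin at its centre.
- chock: The chock (see chock_centre); origin at its underside, 13 mm along -x from the block's centre.
Mind the look-alikes: they are no part of the job. Of the things that look like the roller, the middle-sized one is meant.

How it is judged:
By the outcome, as a careful person would: the job done as asked, in the order asked, and still so for the second after the job is handed in, with the robot touching nothing.
It also fails if it takes over 72 s, if anything falls off the work surface, if the arm or the gripper's body presses on something with over 40 N, if the wrist force passes 120 N, or if a joint passes its speed limit or range.

ROBOT

A 7-joint arm with a two-finger parallel gripper is mounted at the origin on the work surface. World frame = base frame: x ahead of the robot, y to its left, z up, the work surface at z = 0. Lengths are in m, angles in rad, forces in N, time in s.
With the tool pointing down it reaches from about 0.425 to 0.925 m from the base axis. Payload 6.8 kg.
Tool frame: the origin (TCP) lies on the mounting face of the last link; the fingertips stand 173 mm ahead of it and the grasp point (between the pads) lies 155 mm ahead of it; z points along the fingers, y is the line along which they close (so a half turn about z gives the same grasp; the last joint's range is limited). The gripper opens to 85 mm and grips with 20 to 120 N. Pads are 22 mm wide; open, the fingers measure 114 mm over their backs; the gripper's body (76 mm by 85 mm) begins 54 mm behind the grasp point. The pads swing forward as they close: fully open they stand 13 mm farther back than shut.
Start: joints at [1.224, 0.477, 0.022, 1.555, -0.011, 1.109, -0.083], TCP at [0.16, -0.656, 0.405] pointing down, gripper open.
Joint ranges: [-2.96, 2.96], [-0.34, 2.1], [-1.41, 1.46], [0.24, 2.44], [-1.37, 4.51], [0.17, 1.92], [-2.96, 2.96]. Speed limits (rad/s): [2.39, 2.39, 3.14, 3.14, 3.14, 3.14, 3.14].

INTERFACE

Orientations are given as a rotation vector (axis times angle).
In Python, from bench import r gives the robot as it stands.
- The arm moves only by the tool arm_command, never from a script. Its argument "plan" is a list of rows, each an object of numbers: "claw": the closure, from 0 (fully open) to 1 (shut); "tx", "ty", "tz": the shift along the tool's x, y, z in m; "ax", "ay", "az": the turn, a rotation vector about the tool's x, y, z in degrees. A call has exactly 10 rows; each row shifts and turns the commanded pose from where the row before left it, along the tool's axes as they then stand; what a row does not reach is not made up. A row lasts 1/12 s, in which the tool goes at most 41.7 mm and 7.16 degrees, less where a joint would pass 70% of its speed; a pose out of reach is approached as far as the arm can. A call is refused whole if a number of a shift passes 0.0417 or a number of a turn 7.16, either way. A call with a gripper value outside its range is refused whole. The fingers move at their own pace and stop on an object; "squeeze" is the grip in N (left out, the last holds). Time passes only in rows, so rows that do not move let the fingers close, or fill a call up. It gives the time, the measured TCP pose, the force, the opening and the grip force at its end, in the units of the state.
- r.get_obs(): the state, without advancing time (a new reading comes with each control period).
- r.grab_frame(name): name is "side" or "top"; returns the picture (384x512x3 uint8, red, green, blue); there is no depth.
- r.camera_model(name): a dict with "fx", "fy", "cx", "cy" (pixels), "position" and "orientation" of the camera in the world. Camera axes: x right, y up, looking along -z (the intrinsics and any distortion apply to the point x, -y, -z); pixel columns grow to the right and rows downward; lengths in m; the calibration is good to about 2 mm. A picture is of the moment at which its call begins. camera_model takes no time and is no camera call.
- r.hand_in(): hands the job in; it is judged then, once.
Trained networks look in the newest picture that a camera, given by its name, has taken for a name from the list of things; names that differ only in an ending like _2 or _b are one class to them, and where a whole thing is asked for, a point or a joint stands for the part that bears it (a point fixed in the world has none). Each returns a list of dicts, best first, with "confidence" (0 to 1); they miss things now and then, are a little off and sometimes report something else, mostly with a low value. They report only what shows in the picture. A call takes as long as a camera call. They do not tell look-alikes from the thing itself.
- r.boxes_of(target, camera): "location" ([x, y, z] in m, in the coordinates of the camera as it stood for that picture, good to about 4 mm: the middle of the surface that is visible of it).
- r.tip_of(target, camera): "location" ([x, y, z] in m, in the coordinates of the camera as it stood for that picture, good to about 4 mm: a listed point, or the origin of a listed thing).
The state is a dict: "clock": time; "joints": joint angles; "qvel": joint speeds; "tau": joint torques, N m; "tcp_pos": TCP position; "orientation": TCP orientation; "contact_force": force on the tool from outside, world axes, zero at the start; "moment": the same for the moment, N m; "grip_width": finger opening in m; "gripper_force": force on a finger pad.
Only numpy, scipy, OpenCV 4.12 (cv2) and the standard library are available. Lean on these libraries where they do the work, as an engineer would, in place of code of your own. Each camera call takes 0.05 s, during which the arm holds its last target. There are 200 camera calls.

## Working session

There is one attempt and no reset: what is moved stays moved. The work goes in short steps, Python scripts to look and compute and a tool call to move; the robot and the scene stay as the last step left them, time stands still between calls to the robot, and variables do not carry over. Pictures are saved under pics/ and viewed, at most 10 in all, crops included, and the job is handed in when it is done.

Besides the shell and the picture viewer there is one more tool, called after "Call:" by a JSON object that holds its "api" and its "payload". arm_command: Moves the arm, as the interface text tells. Its arguments: {"type":"object","properties":{"plan":{"type":"array","items":{"type":"object","properties":{"claw":{"type":"number"},"tx":{"type":"number"},"ty":{"type":"number"},"tz":{"type":"number"},"ax":{"type":"number"},"ay":{"type":"number"},"az":{"type":"number"}}}},"squeeze":{"type":"number"}},"required":["plan"]}

```bash
ls; mkdir -p pics
cat > h.py <<'E'
from bench import r
import numpy as np, cv2
from scipy.spatial.transform import Rotation as R
def cam(n):
    m=r.camera_model(n); o=np.array(m["orientation"]); 
    Rm=R.from_rotvec(o).as_matrix() if o.shape==(3,) else (R.from_quat(o).as_matrix() if o.shape==(4,) else o)
    return m,Rm,np.array(m["position"])
def w(n,p):
    m,Rm,t=cam(n); return Rm@np.array(p)+t
def proj(n,P):
    m,Rm,t=cam(n); q=Rm.T@(np.array(P)-t); return np.array([m["cx"]+m["fx"]*q[0]/-q[2], m["cy"]+m["fy"]*-q[1]/-q[2]])
def ray(n,uv,z):
    m,Rm,t=cam(n); d=Rm@np.array([(uv[0]-m["cx"])/m["fx"],-(uv[1]-m["cy"])/m["fy"],-1]); return t+d*(z-t[2])/d[2]
def snap(n,f=None):
    im=r.grab_frame(n)
    if f: cv2.imwrite(f"pics/{f}.png",im[...,::-1])
    return im
E
python3 - <<'E'
from h import *
for n in("side","top"):
    print(r.camera_model(n)); snap(n,n+"0")
    for t in ["rest","line","pointer","hub","handle","roller_centre","chock_centre","chock_toe","stand","chock","roller"]:
        try: print(n,t,[(round(d["confidence"],2),w(n,d["location"]).round(4).tolist(),proj(n,w(n,d["location"])).round().tolist()) for d in r.tip_of(t,n)])
        except Exception as e: print(t,e)
print(r.get_obs())
E
```

```text
pics
{'fx': 369.91718444810726, 'fy': 369.91718444810726, 'cx': 247.6162812139108, 'cy': 191.13938759778512, 'position': array([0.2080417 , 0.87503471, 0.59855033]), 'orientation': array([ 0.29304035, -1.44431162, -2.41696906])}
side rest [(0.67, [0.5524, 0.1052, 0.0513], [236.0, 223.0]), (0.34, [0.5957, -0.2598, 0.0475], [265.0, 169.0])]
side line [(0.83, [0.489, 0.1574, 0.0119], [251.0, 251.0]), (0.59, [0.7717, -0.064, 0.0011], [196.0, 197.0])]
side pointer [(0.56, [0.4954, 0.1432, 0.0193], [251.0, 245.0])]
side hub [(0.76, [0.5222, 0.2701, 0.1081], [219.0, 242.0])]
side handle [(0.59, [0.4905, 0.1578, 0.0145], [251.0, 250.0]), (0.45, [0.4864, 0.2933, 0.1072], [229.0, 252.0])]
side roller_centre [(0.75, [0.5995, -0.2612, 0.0459], [264.0, 169.0]), (0.7, [0.2837, -0.4233, 0.0326], [360.0, 167.0]), (0.37, [0.5501, 0.1033, 0.0507], [237.0, 223.0])]
side chock_centre [(0.62, [0.4559, -0.2389, 0.0263], [302.0, 183.0]), (0.55, [0.5981, -0.2621, 0.0485], [264.0, 168.0])]
side chock_toe [(0.6, [0.413, -0.2428, 0.0015], [314.0, 191.0])]
side stand [(0.95, [0.5478, 0.1486, 0.0029], [232.0, 24
[... 1553 characters left out ...]
])]
{'clock': 1.2, 'joints': array([ 1.22389793,  0.4769982 ,  0.02240234,  1.55541367, -0.01149101,
        1.10929163, -0.08310617]), 'qvel': array([ 0.00048938, -0.00064769, -0.00103835,  0.00208538,  0.00170406,
       -0.00081545,  0.00034634]), 'tau': array([-4.58740906e-04, -5.96335316e+01,  1.60588648e+00, -2.81550193e+01,
        1.23909788e-02,  1.79509436e-03, -2.00973540e-05]), 'tcp_pos': array([ 0.15966465, -0.65585417,  0.40470338]), 'orientation': array([3.11921404e+00, 3.74171296e-01, 1.23087532e-05]), 'contact_force': array([ 0.3864243 , -0.1966999 ,  0.83052912]), 'moment': array([0.05754337, 0.04791936, 0.01658819]), 'gripper_force': 0.0, 'grip_width': 0.08560813444965905}
```

Run:
```python
import cv2
for n in("side0","top0"):
    cv2.imwrite(f"pics/{n}b.png",cv2.resize(cv2.imread(f"pics/{n}.png"),(800,600),interpolation=cv2.INTER_CUBIC))
```

```text
(no output)
```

View pics/top0b.png

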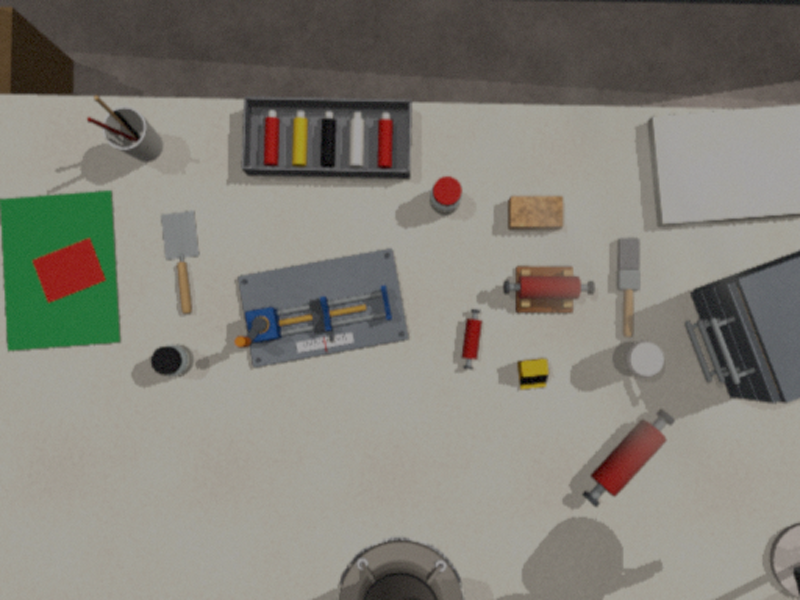

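View pics/side0b.png

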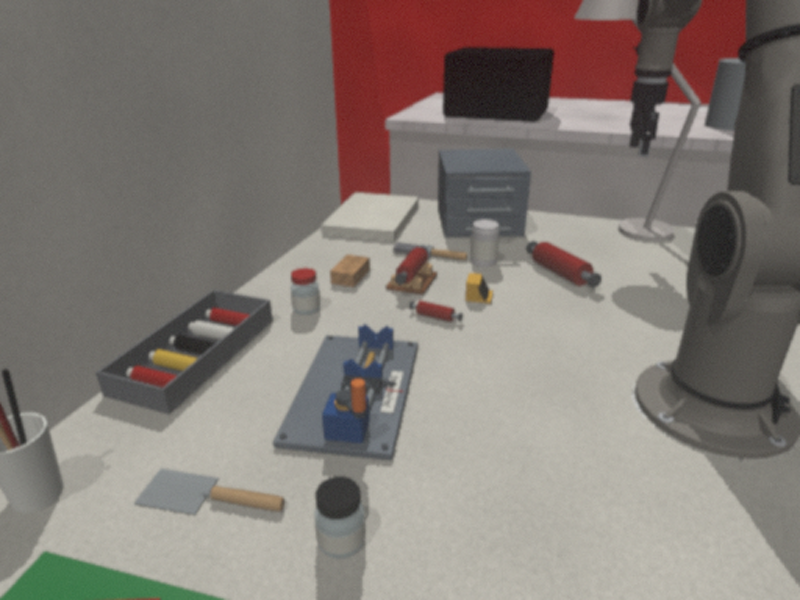

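Run:
```python
from h import *
from collections import defaultdict
acc=defaultdict(list)
for k in range(3):
  for n in("side","top"):
    im=snap(n,f"m_{n}{k}")
    for t,p in [("rest",(.554,.104)),("hub",(.521,.271)),("handle",(.485,.2935)),("roller_centre",(.598,-.262)),("chock_centre",(.451,-.238)),("chock_toe",(.413,-.246)),("line",(.487,.155)),("pointer",(.49,.145))]:
      for d in r.tip_of(t,n):
        q=w(n,d["location"])
        if np.hypot(*(q[:2]-p))<.02: acc[t,n].append(q)
for k,v in acc.items(): print(k,len(v),np.mean(v,0).round(4),np.std(v,0).round(4))
T=np.mean([cv2.imread(f"pics/m_top{k}.png").astype(float) for k in range(3)],0).astype(np.uint8)
cv2.imwrite("pics/T.png",T)
hsv=cv2.cvtColor(T,cv2.COLOR_BGR2HSV)
def box(name,mask,win,z):
    m=np.zeros_like(mask); x0,y0,x1,y1=win; m[y0:y1,x0:x1]=mask[y0:y1,x0:x1]
    pts=np.argwhere(m>0)[:,::-1].astype(np.float32)
    c=cv2.boxPoints(cv2.minAreaRect(cv2.convexHull(pts)))
    P=np.array([ray("top",q,z)[:2] for q in c]); e=np.diff(np.vstack([P,P[:1]]),axis=0)
    print(name,len(pts),"cen",P.mean(0).round(4),"sides",np.linalg.norm(e,axis=1).round(3),"ang",np.degrees(np.arctan2(e[:,1],e[:,0])).round(1))
red=(((hsv[...,0]<8)|(hsv[...,0]>172))&(hsv[...,1]>120)&(hsv[...,2]>50)).astype(np.uint8)
box("roller",red,(325,170,378,200),.06)
yel=((hsv[...,0]>20)&(hsv[...,0]<33)&(hsv[...,1]>120)).astype(np.uint8)
box("chock",yel,(325,222,358,256),.046)
deck=((hsv[...,2]<135)).astype(np.uint8); deck=cv2.morphologyEx(deck,cv2.MORPH_OPEN,np.ones((3,3)))
box("deck",deck,(150,155,265,240),.014)
org=((hsv[...,0]>4)&(hsv[...,0]<18)&(hsv[...,1]>160)&(hsv[...,2]>120)).astype(np.uint8)
box("handle",org,(148,208,168,226),.115)
for n,p in [("jar",(109,230)),("redjar",(286,124))]: print(n,ray("top",p,.08))
c=cv2.resize(T[150:245,145:270],(790,600),interpolation=cv2.INTER_CUBIC); cv2.imwrite("pics/stand.png",c)
```

```text
('rest', 'side') 3 [0.5516 0.104  0.052 ] [0.0014 0.0016 0.0014]
('hub', 'side') 3 [0.5201 0.2684 0.1085] [0.0012 0.0009 0.0011]
('handle', 'side') 3 [0.4891 0.2935 0.1064] [0.0024 0.0026 0.002 ]
('roller_centre', 'side') 3 [ 0.5983 -0.2611  0.0473] [0.0005 0.001  0.0015]
('chock_centre', 'side') 3 [ 0.4552 -0.2391  0.0251] [0.0009 0.0018 0.0018]
('chock_toe', 'side') 2 [ 0.4127 -0.2412  0.0039] [0.0009 0.0011 0.0003]
('line', 'side') 3 [0.4923 0.1567 0.0133] [0.002  0.0017 0.0005]
('pointer', 'side') 3 [0.494  0.1404 0.0189] [0.0005 0.0012 0.0014]
('rest', 'top') 3 [0.5556 0.1005 0.0489] [0.0012 0.0003 0.0009]
('hub', 'top') 3 [0.5206 0.2719 0.1068] [0.0001 0.0005 0.0008]
('handle', 'top') 3 [0.4869 0.2957 0.104 ] [0.0029 0.002  0.001 ]
('roller_centre', 'top') 3 [ 0.5976 -0.2625  0.0458] [0.0006 0.0009 0.0011]
('chock_centre', 'top') 3 [ 0.4484 -0.2396  0.0245] [0.0018 0.0004 0.0008]
('chock_toe', 'top') 3 [ 0.4104 -0.2511 -0.0015] [0.0007 0.0008 0.001 ]
('line', 'top') 3 [0.4878 0.1558 0.017 ] [0.0002 0.0005 0.0014]
('pointer', 'top') 3 [0.4917 0.1441 0.0195] [0.0011 0.0015 0.0011]
roller 360 cen [ 0.5997 -0.2526] sides [0.038 0.093 0.038 0.092] ang [   0.8  -88.8 -179.3   91.3]
chock 256 cen [ 0.439  -0.2382] sides [0.053 0.052 0.052 0.052] ang [ -84.3 -174.9   95.7    5.3]
deck 6007 cen [0.5518 0.1768] sides [0.336 0.182 0.334 0.182] ang [ -78.4 -168.4  101.6   12.2]
handle 32 cen [0.4852 0.2953] sides [0.014 0.014 0.014 0.014] ang [ -88.7 -178.1   91.3    1.9]
jar [0.4497865  0.42994272 0.08      ]
redjar [ 0.76531019 -0.06856362  0.08      ]
```

View pics/stand.png

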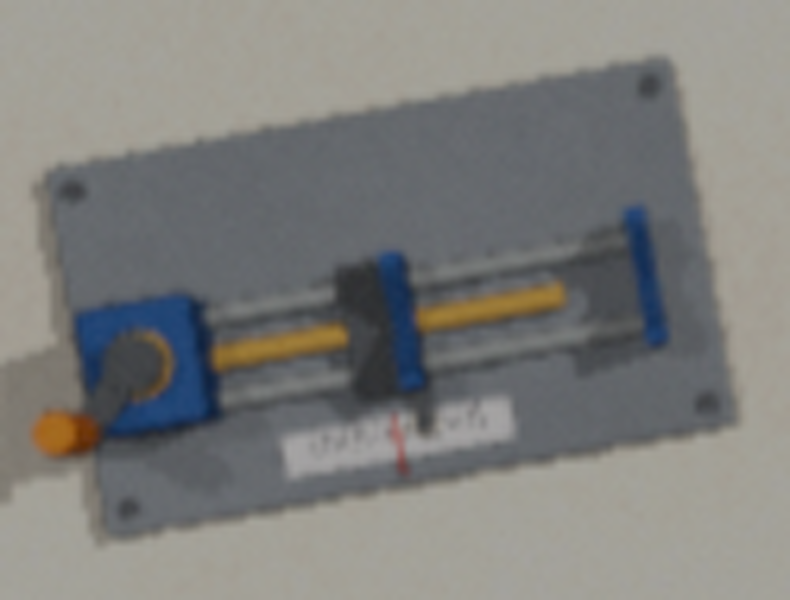

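Run:
```python
from h import *
f=lambda u,v,z: ray("top",(145+(u+.5)*125/790-.5,150+(v+.5)*95/600-.5),z)[:2]
b=[f(72,190,.016),f(648,85,.016),f(128,508,.016),f(708,402,.016)]
an=lambda d: np.degrees(np.arctan2(d[1],d[0]))
print("bolts",np.round(b,4),np.mean(b,0), an(b[0]-b[1]),an(b[2]-b[3]),an(b[0]-b[2]),an(b[1]-b[3]))
F=f(645,277,.06);S=f(401,320,.06);print("plates",F,S,np.linalg.norm(S-F),an(S-F))
G=f(147,364,.064);print("gearbox",G,an(G-F),np.linalg.norm(G-F))
print("line",f(398,428,.016),"ptr",f(427,428,.018),"hub",f(137,362,.09),"handle",f(55,433,.128))
a=np.radians(an(G-F)); u=np.array([np.cos(a),np.sin(a)]); v=np.array([u[1],-u[0]])
print("rest from fixed",F+.065*u, "from box",G-.17*u,"from bolts",np.mean(b,0)-.015*v-.0125*u, 'v',v)
S=np.mean([cv2.imread(f"pics/m_side{k}.png").astype(float) for k in range(3)],0).astype(np.uint8)
for n,P in [("hub",(.5205,.271,.106)),("h",(.487,.2945,.128)),("rest",(.554,.103,.05))]: print(n,proj("side",P))
c1=cv2.resize(S[205:285,185:270],(630,593),interpolation=cv2.INTER_CUBIC); cv2.imwrite("pics/sidestand.png",c1)
```

```text
bolts [[0.6031 0.316 ]
 [0.6593 0.0425]
 [0.4522 0.2844]
 [0.5087 0.0105]] [0.55582434 0.16335359] 101.61941401312946 101.65255212040533 11.83440392916923 12.002464715856503
plates [0.56435753 0.04043123] [0.54209484 0.15198589] 0.11375442339657338 101.28610448998752
gearbox [0.5191243  0.26730018] 101.27579452020323 0.23133431952621483
line [0.49307714 0.15728152] ptr [0.49335998 0.14329439] hub [0.5190106  0.26627996] handle [0.48602303 0.29269884]
rest from fixed [0.55164796 0.10417656] from box [0.55236472 0.10058163] from bolts [0.54355803 0.14816189] v [0.98069735 0.19553185]
hub [219.57826375 243.30111634]
h [228.58318486 244.26110983]
rest [235.85132823 222.98333998]
```

View pics/sidestand.png

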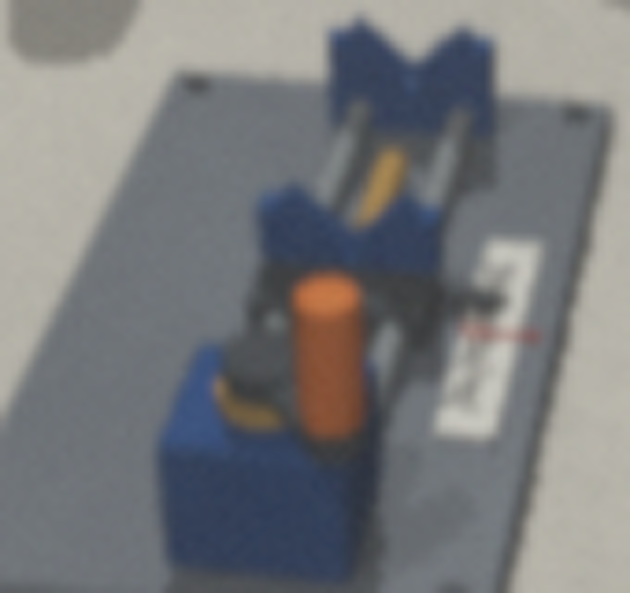

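Call:
{"api": "arm_command", "payload": {"plan": [{"tx":0.033,"ty":-0.0175,"tz":0.004,"claw":0},{"tx":0.033,"ty":-0.0175,"tz":0.004},{"tx":0.033,"ty":-0.0175,"tz":0.004},{"tx":0.033,"ty":-0.0175,"tz":0.004},{"tx":0.033,"ty":-0.0175,"tz":0.004},{"tx":0.033,"ty":-0.0175,"tz":0.004},{"tx":0.033,"ty":-0.0175,"tz":0.004},{"tx":0.033,"ty":-0.0175,"tz":0.004},{"tx":0.033,"ty":-0.0175,"tz":0.004},{"tx":0.033,"ty":-0.0175,"tz":0.004}]}}

```text
invalid input at $.plan[0]: expected keys claw, tx, ty, tz, ax, ay, az
```

Call:
{"api": "arm_command", "payload": {"plan": [{"tx":0.033,"ty":-0.0175,"tz":0.004,"ax":0,"ay":0,"az":0,"claw":0},{"tx":0.033,"ty":-0.0175,"tz":0.004,"ax":0,"ay":0,"az":0,"claw":0},{"tx":0.033,"ty":-0.0175,"tz":0.004,"ax":0,"ay":0,"az":0,"claw":0},{"tx":0.033,"ty":-0.0175,"tz":0.004,"ax":0,"ay":0,"az":0,"claw":0},{"tx":0.033,"ty":-0.0175,"tz":0.004,"ax":0,"ay":0,"az":0,"claw":0},{"tx":0.033,"ty":-0.0175,"tz":0.004,"ax":0,"ay":0,"az":0,"claw":0},{"tx":0.033,"ty":-0.0175,"tz":0.004,"ax":0,"ay":0,"az":0,"claw":0},{"tx":0.033,"ty":-0.0175,"tz":0.004,"ax":0,"ay":0,"az":0,"claw":0},{"tx":0.033,"ty":-0.0175,"tz":0.004,"ax":0,"ay":0,"az":0,"claw":0},{"tx":0.033,"ty":-0.0175,"tz":0.004,"ax":0,"ay":0,"az":0,"claw":0}]}}

```text
clock: 4.73
tcp_pos: [0.44, -0.4065, 0.3648]
orientation: [3.119, 0.374, 0.001]
contact_force: [0.1, -0.7, -0.5]
grip_width: 0.0851
gripper_force: 0.0
```

Call:
{"api": "arm_command", "payload": {"plan": [{"tx":0.0106,"ty":-0.0335,"tz":0,"ax":0,"ay":0,"az":0,"claw":0},{"tx":0.0106,"ty":-0.0335,"tz":0,"ax":0,"ay":0,"az":0,"claw":0},{"tx":0.0106,"ty":-0.0335,"tz":0,"ax":0,"ay":0,"az":0,"claw":0},{"tx":0.0106,"ty":-0.0335,"tz":0,"ax":0,"ay":0,"az":0,"claw":0},{"tx":0.0106,"ty":-0.0335,"tz":0,"ax":0,"ay":0,"az":0,"claw":0},{"tx":0.0106,"ty":-0.0335,"tz":0,"ax":0,"ay":0,"az":0,"claw":0},{"tx":0.0106,"ty":-0.0335,"tz":0,"ax":0,"ay":0,"az":0,"claw":0},{"tx":0.0106,"ty":-0.0335,"tz":0,"ax":0,"ay":0,"az":0,"claw":0},{"tx":0.0106,"ty":-0.0335,"tz":0,"ax":0,"ay":0,"az":0,"claw":0},{"tx":0.0106,"ty":-0.0335,"tz":0,"ax":0,"ay":0,"az":0,"claw":0}]}}

```text
clock: 5.57
tcp_pos: [0.4625, -0.0556, 0.3651]
orientation: [3.119, 0.374, 0.001]
contact_force: [1.3, -0.2, -0.1]
grip_width: 0.0852
gripper_force: 0.0
```

Call:
{"api": "arm_command", "payload": {"plan": [{"tx":0.0106,"ty":-0.0335,"tz":0,"ax":0,"ay":0,"az":0,"claw":0},{"tx":0.0106,"ty":-0.0335,"tz":0,"ax":0,"ay":0,"az":0,"claw":0},{"tx":0.0106,"ty":-0.0335,"tz":0,"ax":0,"ay":0,"az":0,"claw":0},{"tx":0.0106,"ty":-0.0335,"tz":0,"ax":0,"ay":0,"az":0,"claw":0},{"tx":0.0106,"ty":-0.0335,"tz":0,"ax":0,"ay":0,"az":0,"claw":0},{"tx":0.0106,"ty":-0.0335,"tz":0,"ax":0,"ay":0,"az":0,"claw":0},{"tx":0.0106,"ty":-0.0335,"tz":0,"ax":0,"ay":0,"az":0,"claw":0},{"tx":0.0106,"ty":-0.0335,"tz":0,"ax":0,"ay":0,"az":0,"claw":0},{"tx":0.0106,"ty":-0.0335,"tz":0,"ax":0,"ay":0,"az":0,"claw":0},{"tx":0.0106,"ty":-0.0335,"tz":0,"ax":0,"ay":0,"az":0,"claw":0}]}}

```text
clock: 6.4
tcp_pos: [0.4864, 0.295, 0.3649]
orientation: [3.119, 0.374, 0.001]
contact_force: [0.7, -0.1, 0.2]
grip_width: 0.0855
gripper_force: 0.0
```

Call:
{"api": "arm_command", "payload": {"plan": [{"tx":0.001,"ty":0,"tz":0.02,"ax":0,"ay":0,"az":0,"claw":0},{"tx":0,"ty":0,"tz":0.02,"ax":0,"ay":0,"az":0,"claw":0},{"tx":0,"ty":0,"tz":0.02,"ax":0,"ay":0,"az":0,"claw":0},{"tx":0,"ty":0,"tz":0.02,"ax":0,"ay":0,"az":0,"claw":0},{"tx":0,"ty":0,"tz":0.02,"ax":0,"ay":0,"az":0,"claw":0},{"tx":0,"ty":0,"tz":0,"ax":0,"ay":0,"az":0,"claw":0.5},{"tx":0,"ty":0,"tz":0,"ax":0,"ay":0,"az":0,"claw":1},{"tx":0,"ty":0,"tz":0,"ax":0,"ay":0,"az":0,"claw":1},{"tx":0,"ty":0,"tz":0,"ax":0,"ay":0,"az":0,"claw":1},{"tx":0,"ty":0,"tz":0,"ax":0,"ay":0,"az":0,"claw":1}], "squeeze": 40}}

```text
clock: 7.23
tcp_pos: [0.4879, 0.2939, 0.2661]
orientation: [-3.118, -0.374, -0.004]
contact_force: [0.6, -0.1, 0.2]
grip_width: 0.0254
gripper_force: 0.0
```

Run:
```python
from h import *
o=r.get_obs(); print(o["clock"],o["tcp_pos"],o["contact_force"],o["grip_width"],o["gripper_force"],o["joints"].round(2))
a0=143.;R_=40; c,s=np.cos(np.radians(13.68)),np.sin(np.radians(13.68))
for k in range(18):
    p=lambda d:R_*np.array([np.cos(np.radians(a0+d)),np.sin(np.radians(a0+d))])
    d=p(20*k+20)-p(20*k); print(k,np.round([c*d[0]+s*d[1],s*d[0]-c*d[1]],1))
```

```text
7.2333 [0.48788298 0.29390762 0.26611585] [ 0.56141622 -0.12035136  0.22908779] 0.025420148543122703 0.0 [-0.33  0.51 -0.41  1.91  0.28  0.78 -2.23]
0 [-9.1 10.5]
1 [-4.9 13. ]
2 [-0.2 13.9]
3 [ 4.6 13.1]
4 [ 8.8 10.7]
5 [11.9  7.1]
6 [13.7  2.6]
7 [13.7 -2.2]
8 [12.1 -6.8]
9 [  9.1 -10.5]
10 [  4.9 -13. ]
11 [  0.2 -13.9]
12 [ -4.6 -13.1]
13 [ -8.8 -10.7]
14 [-11.9  -7.1]
15 [-13.7  -2.6]
16 [-13.7   2.2]
17 [-12.1   6.8]
```

Call:
{"api": "arm_command", "payload": {"plan": [{"tx":0,"ty":0,"tz":0,"ax":0,"ay":0,"az":0,"claw":1},{"tx":0,"ty":0,"tz":0,"ax":0,"ay":0,"az":0,"claw":1},{"tx":-0.0091,"ty":0.0105,"tz":0,"ax":0,"ay":0,"az":0,"claw":1},{"tx":-0.0049,"ty":0.013,"tz":0,"ax":0,"ay":0,"az":0,"claw":1},{"tx":-0.0002,"ty":0.0139,"tz":0,"ax":0,"ay":0,"az":0,"claw":1},{"tx":0.0046,"ty":0.0131,"tz":0,"ax":0,"ay":0,"az":0,"claw":1},{"tx":0.0088,"ty":0.0107,"tz":0,"ax":0,"ay":0,"az":0,"claw":1},{"tx":0.0119,"ty":0.0071,"tz":0,"ax":0,"ay":0,"az":0,"claw":1},{"tx":0.0137,"ty":0.0026,"tz":0,"ax":0,"ay":0,"az":0,"claw":1},{"tx":0.0137,"ty":-0.0022,"tz":0,"ax":0,"ay":0,"az":0,"claw":1}]}}

```text
clock: 8.07
tcp_pos: [0.5413, 0.2349, 0.2656]
orientation: [-3.119, -0.372, 0.002]
contact_force: [-5.8, 3.3, 11.4]
grip_width: 0.0187
gripper_force: 40.5
```

Run:
```python
from h import *
o=r.get_obs(); print(o["clock"],o["tcp_pos"],o["contact_force"],o["moment"],o["grip_width"],o["gripper_force"])
print("expect",[.5197+.04*np.cos(np.radians(303)),.2702+.04*np.sin(np.radians(303))])
```

```text
8.0667 [0.54125288 0.23488449 0.26564818] [-5.82762674  3.31406489 11.35582043] [1.15565587 1.84773575 0.004926  ] 0.01868558374545619 40.52272617816925
expect [np.float64(0.5414855614006011), np.float64(0.23665317728218302)]
```

Call:
{"api": "arm_command", "payload": {"plan": [{"tx":0.0121,"ty":-0.0068,"tz":0,"ax":0,"ay":0,"az":0,"claw":1},{"tx":0.0091,"ty":-0.0105,"tz":0,"ax":0,"ay":0,"az":0,"claw":1},{"tx":0.0049,"ty":-0.013,"tz":0,"ax":0,"ay":0,"az":0,"claw":1},{"tx":0.0002,"ty":-0.0139,"tz":0,"ax":0,"ay":0,"az":0,"claw":1},{"tx":-0.0046,"ty":-0.0131,"tz":0,"ax":0,"ay":0,"az":0,"claw":1},{"tx":-0.0088,"ty":-0.0107,"tz":0,"ax":0,"ay":0,"az":0,"claw":1},{"tx":-0.0119,"ty":-0.0071,"tz":0,"ax":0,"ay":0,"az":0,"claw":1},{"tx":-0.0137,"ty":-0.0026,"tz":0,"ax":0,"ay":0,"az":0,"claw":1},{"tx":-0.0137,"ty":0.0022,"tz":0,"ax":0,"ay":0,"az":0,"claw":1},{"tx":-0.0121,"ty":0.0068,"tz":0,"ax":0,"ay":0,"az":0,"claw":1}]}}

```text
clock: 8.9
tcp_pos: [0.488, 0.2942, 0.266]
orientation: [-3.116, -0.375, -0.006]
contact_force: [5.5, 1.5, 3.1]
grip_width: 0.0184
gripper_force: 39.9
```

```bash
cat >> h.py <<'E'
def plates(k):
    # blue plate centroids in the top view -> y offset along stand, mm
    T=np.mean([r.grab_frame("top").astype(float) for _ in range(k)],0).astype(np.uint8)
    return T
E
python3 - <<'E'
from h import *
o=r.get_obs(); print(o["clock"],o["tcp_pos"],o["contact_force"],o["grip_width"])
T=plates(3); cv2.imwrite("pics/T1.png",T[...,::-1])
for n in ("side","top"):
  snap(n)
  for t in ("pointer","line"): print(n,t,[(round(d["confidence"],2),w(n,d["location"]).round(4).tolist()) for d in r.tip_of(t,n)])
c=cv2.resize(T[170:235,165:260,::-1],(790,540),interpolation=cv2.INTER_CUBIC); cv2.imwrite("pics/stand1.png",c)
E
```

```text
8.9 [0.48795677 0.29423916 0.26598419] [5.51012488 1.4955441  3.08338676] 0.018413419488295557
side pointer [(0.64, [0.4899, 0.1576, 0.0188]), (0.45, [0.4546, -0.2387, 0.0229])]
side line [(0.73, [0.4945, 0.1584, 0.0129])]
top pointer [(0.61, [0.4904, 0.1609, 0.0193])]
top line [(0.66, [0.4856, 0.1575, 0.0158]), (0.54, [0.772, -0.0709, -0.0028])]
```

View pics/stand1.png

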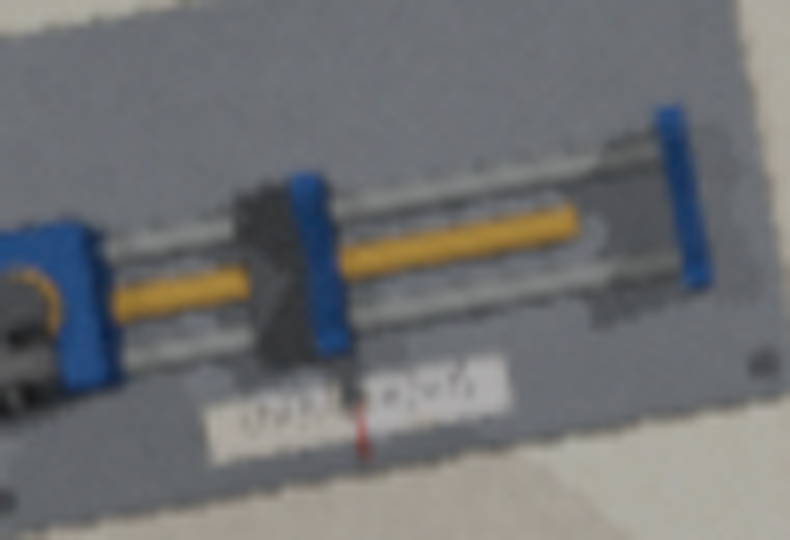

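Call:
{"api": "arm_command", "payload": {"plan": [{"tx":-0.0091,"ty":0.0105,"tz":0,"ax":0,"ay":0,"az":0,"claw":1},{"tx":-0.0049,"ty":0.013,"tz":0,"ax":0,"ay":0,"az":0,"claw":1},{"tx":-0.0002,"ty":0.0139,"tz":0,"ax":0,"ay":0,"az":0,"claw":1},{"tx":0.0046,"ty":0.0131,"tz":0,"ax":0,"ay":0,"az":0,"claw":1},{"tx":0.0088,"ty":0.0107,"tz":0,"ax":0,"ay":0,"az":0,"claw":1},{"tx":0.0119,"ty":0.0071,"tz":0,"ax":0,"ay":0,"az":0,"claw":1},{"tx":0.0137,"ty":0.0026,"tz":0,"ax":0,"ay":0,"az":0,"claw":1},{"tx":0.0137,"ty":-0.0022,"tz":0,"ax":0,"ay":0,"az":0,"claw":1},{"tx":0.0121,"ty":-0.0068,"tz":0,"ax":0,"ay":0,"az":0,"claw":1},{"tx":0,"ty":0,"tz":0,"ax":0,"ay":0,"az":0,"claw":1}]}}

```text
clock: 10.18
tcp_pos: [0.5527, 0.246, 0.2658]
orientation: [-3.118, -0.373, -0.002]
contact_force: [0.1, 0.5, 9.1]
grip_width: 0.0189
gripper_force: 40.3
```

Run:
```python
from h import *
o=r.get_obs(); print(o["clock"],o["tcp_pos"],o["contact_force"],o["grip_width"])
T=plates(6); cv2.imwrite("pics/T2.png",T[...,::-1])
T=plates(6) if 0 else T
S=np.mean([r.grab_frame("side").astype(float) for _ in range(6)],0).astype(np.uint8); cv2.imwrite("pics/S2.png",S[...,::-1])
T1=cv2.imread("pics/T1.png");T2=T[...,::-1]
S0=np.mean([cv2.imread(f"pics/m_side{k}.png").astype(float) for k in range(3)],0).astype(np.uint8)
def fixplate(I,lo,hi):  # blue blob centroids, weighted by blueness
    B=np.clip(I[...,0].astype(float)-I[...,2].astype(float)-25,0,None); w_=B[lo[1]:hi[1],lo[0]:hi[0]]
    y,x=np.mgrid[lo[1]:hi[1],lo[0]:hi[0]]; return np.array([(w_*x).sum(),(w_*y).sum()])/w_.sum()
for I in (cv2.imread("pics/T.png"),T1,T2):
    F=fixplate(I,(240,178),(254,208)); Sl=fixplate(I,(190,187),(216,216))
    A=ray("top",F,.055);B=ray("top",Sl,.055); print(F,Sl,np.linalg.norm(B-A)*1e3)
c=np.hstack([cv2.resize(T2[205:235,190:235],(390,260),interpolation=cv2.INTER_CUBIC),cv2.resize(S[232:267,230:275,::-1],(334,260),interpolation=cv2.INTER_CUBIC)]); cv2.imwrite("pics/p2.png",c)
```

```text
10.1833 [0.55273035 0.24602148 0.26579652] [0.14922972 0.45086375 9.07099838] 0.01890332329069769
[246.72947682 193.34070608] [208.03064575 200.33126596] 114.56251077045697
[246.72802404 193.28437265] [202.91650733 201.34098152] 129.77266255572172
[246.72799097 193.28103837] [200.2        201.45831843] 137.63083728166367
```

View pics/p2.png

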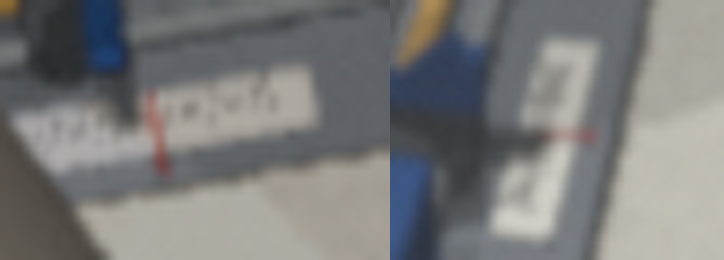

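```bash
cat >> h.py <<'E'
def rect(n,I,z=.016,x0=-90,x1=-20,y0=-0,y1=110,s=4):
    a=np.radians(11.5);v=np.array([np.cos(a),np.sin(a)]);u=np.array([-np.sin(a),np.cos(a)]);c=np.array([.5525,.103])
    C=[(x0,y0),(x1,y0),(x1,y1),(x0,y1)]
    src=np.float32([proj(n,[*(c+X/1e3*v+Y/1e3*u),z]) for X,Y in C])
    dst=np.float32([((Y-y0)*s,(x1-X)*s) for X,Y in C])  # right = outward y, up = +x
    return cv2.warpPerspective(I,cv2.getPerspectiveTransform(src,dst),((y1-y0)*s,(x1-x0)*s),flags=cv2.INTER_CUBIC)
E
python3 - <<'E'
from h import *
S0=np.mean([cv2.imread(f"pics/m_side{k}.png").astype(float) for k in range(3)],0).astype(np.uint8)
g=lambda p:cv2.imread(f"pics/{p}.png")
row=lambda n,L:np.vstack([rect(n,I,x0=-75,x1=-30,y0=20,y1=110) for I in L])
L=row("top",[g("T"),g("T1"),g("T2")]); Rr=row("side",[S0,g("S2"),g("S2")])
cv2.imwrite("pics/rect.png",np.hstack([L,Rr])); print(L.shape)
for n in ("side","top"):
  snap(n)
  for t in ("pointer","line"): print(n,t,[(round(d["confidence"],2),w(n,d["location"]).round(4).tolist()) for d in r.tip_of(t,n)])
E
```

```text
(540, 360, 3)
side pointer [(0.94, [0.4889, 0.1663, 0.0173])]
side line [(0.7, [0.6397, 0.4415, 0.0004]), (0.69, [0.4919, 0.1574, 0.0146])]
top pointer [(0.51, [0.4868, 0.1681, 0.0203]), (0.31, [0.7726, -0.0703, -0.0037])]
top line [(0.74, [0.487, 0.1534, 0.0158])]
```

View pics/rect.png

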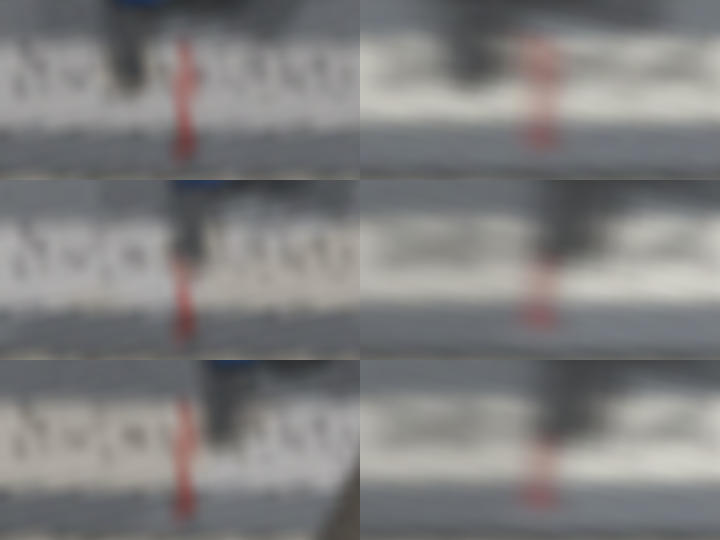

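Call:
{"api": "arm_command", "payload": {"plan": [{"tx":-0.0121,"ty":0.0068,"tz":0,"ax":0,"ay":0,"az":0,"claw":1},{"tx":-0.0137,"ty":0.0022,"tz":0,"ax":0,"ay":0,"az":0,"claw":1},{"tx":-0.0137,"ty":-0.0026,"tz":0,"ax":0,"ay":0,"az":0,"claw":1},{"tx":-0.0119,"ty":-0.0071,"tz":0,"ax":0,"ay":0,"az":0,"claw":1},{"tx":-0.0088,"ty":-0.0107,"tz":0,"ax":0,"ay":0,"az":0,"claw":1},{"tx":-0.0046,"ty":-0.0131,"tz":0,"ax":0,"ay":0,"az":0,"claw":1},{"tx":0.0002,"ty":-0.0139,"tz":0,"ax":0,"ay":0,"az":0,"claw":1},{"tx":0.0049,"ty":-0.013,"tz":0,"ax":0,"ay":0,"az":0,"claw":1},{"tx":0.0091,"ty":-0.0105,"tz":0,"ax":0,"ay":0,"az":0,"claw":1},{"tx":0.0121,"ty":-0.0068,"tz":0,"ax":0,"ay":0,"az":0,"claw":1}]}}

```text
clock: 11.92
tcp_pos: [0.4968, 0.3029, 0.2656]
orientation: [3.117, 0.375, -0.003]
contact_force: [-2.2, -3.6, 12.3]
grip_width: 0.0188
gripper_force: 40.9
```

```bash
cat >> h.py <<'E'
def ptr(I,n="top"):
    Q=rect(n,I,x0=-75,x1=-30,y0=20,y1=110).astype(float)
    B,G,Rd=Q[...,0],Q[...,1],Q[...,2]
    red=np.clip(Rd-G-25,0,None)[85:120]; x=np.arange(Q.shape[1]); rl=(red.sum(0)*x).sum()/red.sum()
    d=np.clip(105-Rd[40:62].mean(0),0,None); k=int(np.argmax(cv2.GaussianBlur(d[None],(0,0),8)[0])); s=slice(max(k-28,0),k+29)
    pl=(d[s]*x[s]).sum()/d[s].sum()
    return rl/4,pl/4,(pl-rl)/4
E
python3 - <<'E'
from h import *
o=r.get_obs(); print(o["clock"],o["tcp_pos"],o["contact_force"],o["grip_width"])
T=plates(6); cv2.imwrite("pics/T3.png",T[...,::-1])
for p in ("T","T1","T2","T3"): print(p,ptr(cv2.imread(f"pics/{p}.png")))
d=o["tcp_pos"][:2]-[.5197,.2702]; print(np.degrees(np.arctan2(d[1],d[0])),np.hypot(*d))
E
```

```text
11.9167 [0.49684627 0.30290419 0.26563699] [-2.16028433 -3.56909055 12.31276754] 0.018816284463746162
T (np.float64(45.81621666390591), np.float64(31.62654291455363), np.float64(-14.18967374935228))
T1 (np.float64(45.76137701059239), np.float64(47.350293793609985), np.float64(1.588916783017595))
T2 (np.float64(45.84017608089261), np.float64(55.76435871117458), np.float64(9.924182630281969))
T3 (np.float64(45.608552631578945), np.float64(47.75282779316713), np.float64(2.144275161588183))
124.94589293083982 0.03989808104645781
```

Call:
{"api": "arm_command", "payload": {"plan": [{"tx":0.0137,"ty":-0.0022,"tz":0,"ax":0,"ay":0,"az":0,"claw":1},{"tx":0.0103,"ty":0.0015,"tz":0,"ax":0,"ay":0,"az":0,"claw":1},{"tx":0,"ty":0,"tz":0,"ax":0,"ay":0,"az":0,"claw":1},{"tx":0,"ty":0,"tz":0,"ax":0,"ay":0,"az":0,"claw":1},{"tx":0,"ty":0,"tz":0,"ax":0,"ay":0,"az":0,"claw":1},{"tx":0,"ty":0,"tz":0,"ax":0,"ay":0,"az":0,"claw":1},{"tx":0,"ty":0,"tz":0,"ax":0,"ay":0,"az":0,"claw":1},{"tx":0,"ty":0,"tz":0,"ax":0,"ay":0,"az":0,"claw":1},{"tx":0,"ty":0,"tz":0,"ax":0,"ay":0,"az":0,"claw":1},{"tx":0,"ty":0,"tz":0,"ax":0,"ay":0,"az":0,"claw":1}]}}

```text
clock: 13.05
tcp_pos: [0.5215, 0.3095, 0.2659]
orientation: [-3.118, -0.373, -0.003]
contact_force: [0.1, 3.3, 8.3]
grip_width: 0.0187
gripper_force: 40.6
```

Run:
```python
from h import *
o=r.get_obs(); print(o["clock"],o["tcp_pos"],o["contact_force"],o["grip_width"])
T=plates(8); cv2.imwrite("pics/T4.png",T[...,::-1])
S=np.mean([r.grab_frame("side").astype(float) for _ in range(6)],0).astype(np.uint8); cv2.imwrite("pics/S4.png",S[...,::-1])
for p in ("T","T1","T2","T3","T4"): print(p,ptr(cv2.imread(f"pics/{p}.png")))
g=lambda p:cv2.imread(f"pics/{p}.png")
row=lambda n,L:np.vstack([rect(n,I,x0=-75,x1=-30,y0=20,y1=110) for I in L])
cv2.imwrite("pics/rect4.png",np.hstack([row("top",[g("T4"),g("T3")]),row("side",[g("S4"),g("S2")])]))
d=o["tcp_pos"][:2]-[.5197,.2702]; print(np.degrees(np.arctan2(d[1],d[0])))
```

```text
13.05 [0.5215135  0.30950881 0.26594744] [0.08929377 3.33588254 8.25059343] 0.018670403149326754
T (np.float64(45.81621666390591), np.float64(31.62654291455363), np.float64(-14.18967374935228))
T1 (np.float64(45.76137701059239), np.float64(47.350293793609985), np.float64(1.588916783017595))
T2 (np.float64(45.84017608089261), np.float64(55.76435871117458), np.float64(9.924182630281969))
T3 (np.float64(45.608552631578945), np.float64(47.75282779316713), np.float64(2.144275161588183))
T4 (np.float64(45.80524397083567), np.float64(46.64264178033022), np.float64(0.8373978094945542))
87.35855449003813
```

View pics/rect4.png

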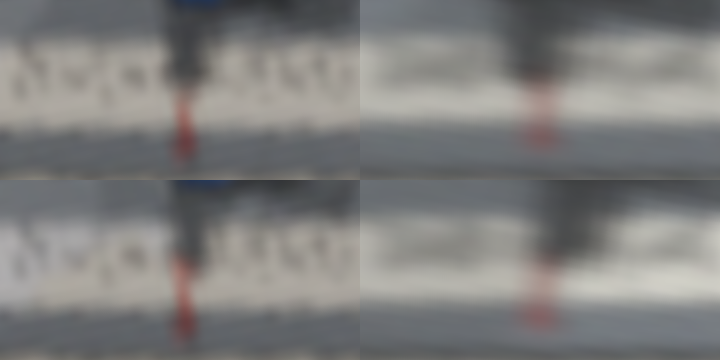

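Call:
{"api": "arm_command", "payload": {"plan": [{"tx":0.0027,"ty":0.0009,"tz":0,"ax":0,"ay":0,"az":0,"claw":1},{"tx":0,"ty":0,"tz":0,"ax":0,"ay":0,"az":0,"claw":1},{"tx":0,"ty":0,"tz":0,"ax":0,"ay":0,"az":0,"claw":0.7},{"tx":0,"ty":0,"tz":0,"ax":0,"ay":0,"az":0,"claw":0.4},{"tx":0,"ty":0,"tz":0,"ax":0,"ay":0,"az":0,"claw":0.3},{"tx":0,"ty":0,"tz":0,"ax":0,"ay":0,"az":0,"claw":0.3},{"tx":0,"ty":0,"tz":-0.02,"ax":0,"ay":0,"az":0,"claw":0.3},{"tx":0,"ty":0,"tz":-0.025,"ax":0,"ay":0,"az":0,"claw":0.3},{"tx":0,"ty":0,"tz":-0.03,"ax":0,"ay":0,"az":0,"claw":0},{"tx":0,"ty":0,"tz":-0.03,"ax":0,"ay":0,"az":0,"claw":0}]}}

```text
clock: 14.58
tcp_pos: [0.5233, 0.3086, 0.37]
orientation: [3.118, 0.374, -0.004]
contact_force: [0.2, 0.8, 0.5]
grip_width: 0.081
gripper_force: 0.0
```

Run:
```python
from h import *
o=r.get_obs(); print(o["clock"],o["tcp_pos"],o["orientation"],o["contact_force"],o["grip_width"])
T=plates(5); cv2.imwrite("pics/T5.png",T[...,::-1]); print(ptr(T[...,::-1]))
I=cv2.imread("pics/T.png").astype(float); V=I.max(2)
for lo,hi in (((322,178),(330,191)),((375,178),(384,191))):
    y,x=np.mgrid[lo[1]:hi[1],lo[0]:hi[0]]; d=np.clip(95-V[lo[1]:hi[1],lo[0]:hi[0]],0,None); q=((d*x).sum()/d.sum(),(d*y).sum()/d.sum()); print(q,ray("top",q,.047))
hsv=cv2.cvtColor(T[...,::-1],cv2.COLOR_BGR2HSV)
red=(((hsv[...,0]<8)|(hsv[...,0]>172))&(hsv[...,1]>120)&(hsv[...,2]>50)); ys,xs=np.nonzero(red[170:200,325:378]); P=np.array([ray("top",(x+325,y+170),.06)[:2] for x,y in zip(xs,ys)])
ev,e=np.linalg.eigh(np.cov(P.T)); print(P.mean(0),e[:,1],np.degrees(np.arctan2(e[1,1],e[0,1])),P.min(0),P.max(0))
```

```text
14.5833 [0.52326276 0.30857685 0.36996176] [ 3.11805904  0.37383547 -0.00355338] [0.19185977 0.78082265 0.45048154] 0.08104708455842383
(np.float64(45.77848895582329), np.float64(46.68544862964898), np.float64(0.9069596738256891))
(np.float64(323.8646188850967), np.float64(183.8373151308305)) [ 0.59844652 -0.18473536  0.047     ]
(np.float64(377.25), np.float64(185.25)) [ 0.59770633 -0.34073169  0.047     ]
[ 0.60085333 -0.24360036] [-0.08882102  0.9960476 ] 95.09578514769679 [ 0.57985062 -0.29311922] [ 0.6188476 -0.2036067]
```

Call:
{"api": "arm_command", "payload": {"plan": [{"tx":-0.0042,"ty":0.0381,"tz":0,"ax":0,"ay":0,"az":0,"claw":0},{"tx":-0.0042,"ty":0.0381,"tz":0,"ax":0,"ay":0,"az":0,"claw":0},{"tx":-0.0042,"ty":0.0381,"tz":0,"ax":0,"ay":0,"az":0,"claw":0},{"tx":-0.0042,"ty":0.0381,"tz":0,"ax":0,"ay":0,"az":0,"claw":0},{"tx":-0.0042,"ty":0.0381,"tz":0,"ax":0,"ay":0,"az":0,"claw":0},{"tx":-0.0042,"ty":0.0381,"tz":0,"ax":0,"ay":0,"az":0,"claw":0},{"tx":-0.0042,"ty":0.0381,"tz":0,"ax":0,"ay":0,"az":0,"claw":0},{"tx":-0.0042,"ty":0.0381,"tz":0,"ax":0,"ay":0,"az":0,"claw":0},{"tx":-0.0042,"ty":0.0381,"tz":0,"ax":0,"ay":0,"az":0,"claw":0},{"tx":-0.0042,"ty":0.0381,"tz":0,"ax":0,"ay":0,"az":0,"claw":0}]}}

```text
clock: 15.67
tcp_pos: [0.5721, -0.073, 0.3679]
orientation: [-3.119, -0.374, 0.005]
contact_force: [1.5, -0.0, -0.1]
grip_width: 0.0855
gripper_force: 0.0
```

Call:
{"api": "arm_command", "payload": {"plan": [{"tx":-0.0042,"ty":0.0381,"tz":0,"ax":0,"ay":0,"az":0,"claw":0},{"tx":-0.0042,"ty":0.0381,"tz":0,"ax":0,"ay":0,"az":0,"claw":0},{"tx":-0.0042,"ty":0.0381,"tz":0,"ax":0,"ay":0,"az":0,"claw":0},{"tx":-0.0042,"ty":0.0381,"tz":0,"ax":0,"ay":0,"az":0,"claw":0},{"tx":-0.0042,"ty":0.0381,"tz":0,"ax":0,"ay":0,"az":0,"claw":0},{"tx":0,"ty":0,"tz":0,"ax":0,"ay":0,"az":-7,"claw":0},{"tx":0,"ty":0,"tz":0,"ax":0,"ay":0,"az":-7,"claw":0},{"tx":0,"ty":0,"tz":0,"ax":0,"ay":0,"az":-7,"claw":0},{"tx":0,"ty":0,"tz":0,"ax":0,"ay":0,"az":-7,"claw":0},{"tx":0,"ty":0,"tz":0,"ax":0,"ay":0,"az":-7,"claw":0}]}}

```text
clock: 16.5
tcp_pos: [0.5969, -0.2611, 0.3674]
orientation: [-2.856, -1.302, 0.004]
contact_force: [0.4, 0.1, -0.4]
grip_width: 0.0854
gripper_force: 0.0
```

Call:
{"api": "arm_command", "payload": {"plan": [{"tx":0,"ty":0,"tz":0,"ax":0,"ay":0,"az":-7,"claw":0},{"tx":0,"ty":0,"tz":0,"ax":0,"ay":0,"az":-7,"claw":0},{"tx":0,"ty":0,"tz":0,"ax":0,"ay":0,"az":-7,"claw":0},{"tx":0,"ty":0,"tz":0,"ax":0,"ay":0,"az":-7,"claw":0},{"tx":0,"ty":0,"tz":0,"ax":0,"ay":0,"az":-7,"claw":0},{"tx":0,"ty":0,"tz":0,"ax":0,"ay":0,"az":-6.3,"claw":0},{"tx":0,"ty":0,"tz":0.02,"ax":0,"ay":0,"az":0,"claw":0},{"tx":0,"ty":0,"tz":0.02,"ax":0,"ay":0,"az":0,"claw":0},{"tx":0,"ty":0,"tz":0,"ax":0,"ay":0,"az":0,"claw":0},{"tx":0,"ty":0,"tz":0,"ax":0,"ay":0,"az":0,"claw":0}]}}

```text
clock: 17.33
tcp_pos: [0.5966, -0.261, 0.3273]
orientation: [-2.218, -2.218, 0.003]
contact_force: [-0.1, 0.2, 0.9]
grip_width: 0.0852
gripper_force: 0.0
```

Run:
```python
from h import *
o=r.get_obs(); print(o["clock"],o["tcp_pos"],R.from_rotvec(o["orientation"]).as_matrix().round(4),o["contact_force"],o["joints"].round(2))
```

```text
17.3333 [ 0.59659682 -0.26096781  0.3273402 ] [[ 3.0e-04  1.0e+00 -4.7e-03]
 [ 1.0e+00 -3.0e-04  1.9e-03]
 [ 1.9e-03 -4.7e-03 -1.0e+00]] [-0.08260429  0.24609543  0.85124499] [ 0.69  0.57 -0.52  1.66  0.32  1.01  0.06]
```

Call:
{"api": "arm_command", "payload": {"plan": [{"tx":-0.001,"ty":0.0014,"tz":0.025,"ax":0,"ay":0,"az":0,"claw":0},{"tx":0,"ty":0,"tz":0.025,"ax":0,"ay":0,"az":0,"claw":0},{"tx":0,"ty":0,"tz":0.025,"ax":0,"ay":0,"az":0,"claw":0},{"tx":0,"ty":0,"tz":0.025,"ax":0,"ay":0,"az":0,"claw":0},{"tx":0,"ty":0,"tz":0.015,"ax":0,"ay":0,"az":0,"claw":0},{"tx":0,"ty":0,"tz":0.01,"ax":0,"ay":0,"az":0,"claw":0},{"tx":0,"ty":0,"tz":0,"ax":0,"ay":0,"az":0,"claw":0.4},{"tx":0,"ty":0,"tz":0,"ax":0,"ay":0,"az":0,"claw":1},{"tx":0,"ty":0,"tz":0,"ax":0,"ay":0,"az":0,"claw":1},{"tx":0,"ty":0,"tz":0,"ax":0,"ay":0,"az":0,"claw":1}], "squeeze": 60}}

```text
clock: 18.17
tcp_pos: [0.6018, -0.262, 0.2079]
orientation: [2.216, 2.216, 0.009]
contact_force: [5.3, 1.0, -2.0]
grip_width: 0.042
gripper_force: 60.8
```

Call:
{"api": "arm_command", "payload": {"plan": [{"tx":0,"ty":0,"tz":0,"ax":0,"ay":0,"az":0,"claw":1},{"tx":0,"ty":0,"tz":0,"ax":0,"ay":0,"az":0,"claw":1},{"tx":0,"ty":0,"tz":0,"ax":0,"ay":0,"az":0,"claw":1},{"tx":0,"ty":0,"tz":0,"ax":0,"ay":0,"az":0,"claw":1},{"tx":0,"ty":0,"tz":-0.005,"ax":0,"ay":0,"az":0,"claw":1},{"tx":0,"ty":0,"tz":-0.01,"ax":0,"ay":0,"az":0,"claw":1},{"tx":0,"ty":0,"tz":-0.02,"ax":0,"ay":0,"az":0,"claw":1},{"tx":0,"ty":0,"tz":-0.025,"ax":0,"ay":0,"az":0,"claw":1},{"tx":0,"ty":0,"tz":-0.025,"ax":0,"ay":0,"az":0,"claw":1},{"tx":0,"ty":0,"tz":-0.025,"ax":0,"ay":0,"az":0,"claw":1}]}}

```text
clock: 19.0
tcp_pos: [0.598, -0.2619, 0.3161]
orientation: [-2.221, -2.22, 0.002]
contact_force: [0.1, -1.0, -4.9]
grip_width: 0.0419
gripper_force: 61.7
```

Run:
```python
from h import *
o=r.get_obs(); print(o["clock"],o["tcp_pos"],o["contact_force"],o["moment"],o["grip_width"],o["gripper_force"])
M=R.from_rotvec(o["orientation"]).as_matrix(); print(M.round(4))
for n in("side","top"):
  for k in range(2):
    snap(n,f"held_{n}")
    print(n,[(round(d["confidence"],2),q.round(4).tolist(),(M.T@(q-o["tcp_pos"])).round(4).tolist()) for d in r.tip_of("roller_centre",n) for q in [w(n,d["location"])]])
```

```text
19.0 [ 0.59801838 -0.26193995  0.31610829] [ 0.14805314 -1.02985701 -4.9282836 ] [ 0.0018577  -0.03024895  0.02324915] 0.041934459510487805 61.679638624191284
[[ 4.0e-04  1.0e+00 -1.8e-03]
 [ 1.0e+00 -4.0e-04  3.0e-04]
 [ 3.0e-04 -1.8e-03 -1.0e+00]]
side [(0.64, [0.2833, -0.4242, 0.0317], [-0.1625, -0.3141, 0.285]), (0.62, [0.5043, -0.1245, 0.0141], [0.1373, -0.0932, 0.3023]), (0.55, [0.5916, -0.261, 0.1579], [0.0009, -0.0061, 0.1582])]
side [(0.82, [0.5035, -0.1239, 0.0149], [0.1379, -0.094, 0.3014]), (0.69, [0.593, -0.2626, 0.1606], [-0.0007, -0.0048, 0.1555]), (0.57, [0.2862, -0.4207, 0.0314], [-0.159, -0.3113, 0.2853]), (0.35, [0.4094, -0.2443, 0.003], [0.0175, -0.1881, 0.3135])]
top [(0.88, [0.5899, -0.2629, 0.1554], [-0.001, -0.0078, 0.1607]), (0.75, [0.2815, -0.4238, 0.0309], [-0.1621, -0.316, 0.2857]), (0.71, [0.501, -0.1237, 0.0139], [0.1381, -0.0965, 0.3025]), (0.25, [0.4361, -0.2435, -0.002], [0.0183, -0.1614, 0.3184])]
top [(0.61, [0.5017, -0.1224, 0.0159], [0.1394, -0.0959, 0.3004]), (0.52, [0.5908, -0.2613, 0.1531], [0.0006, -0.0069, 0.163]), (0.49, [0.2826, -0.4245, 0.0273], [-0.1627, -0.3148, 0.2893])]
```

Call:
{"api": "arm_command", "payload": {"plan": [{"tx":0.0365,"ty":-0.0046,"tz":0,"ax":0,"ay":0,"az":0,"claw":1},{"tx":0.0365,"ty":-0.0046,"tz":0,"ax":0,"ay":0,"az":0,"claw":1},{"tx":0.0365,"ty":-0.0046,"tz":0,"ax":0,"ay":0,"az":0,"claw":1},{"tx":0.0365,"ty":-0.0046,"tz":0,"ax":0,"ay":0,"az":0,"claw":1},{"tx":0.0365,"ty":-0.0046,"tz":0,"ax":0,"ay":0,"az":0,"claw":1},{"tx":0.0365,"ty":-0.0046,"tz":0,"ax":0,"ay":0,"az":0,"claw":1},{"tx":0.0365,"ty":-0.0046,"tz":0,"ax":0,"ay":0,"az":0,"claw":1},{"tx":0.0365,"ty":-0.0046,"tz":0,"ax":0,"ay":0,"az":0,"claw":1},{"tx":0.0365,"ty":-0.0046,"tz":0,"ax":0,"ay":0,"az":0,"claw":1},{"tx":0.0365,"ty":-0.0046,"tz":0,"ax":0,"ay":0,"az":0,"claw":1}]}}

```text
clock: 20.23
tcp_pos: [0.5522, 0.1045, 0.3138]
orientation: [-2.221, -2.22, 0.002]
contact_force: [1.0, -0.4, -5.5]
grip_width: 0.0423
gripper_force: 61.9
```

Call:
{"api": "arm_command", "payload": {"plan": [{"tx":0,"ty":0,"tz":0,"ax":0,"ay":0,"az":-4,"claw":1},{"tx":0,"ty":0,"tz":0,"ax":0,"ay":0,"az":-4,"claw":1},{"tx":0,"ty":0,"tz":0,"ax":0,"ay":0,"az":-3.5,"claw":1},{"tx":0,"ty":0,"tz":0.014,"ax":0,"ay":0,"az":0,"claw":1},{"tx":0,"ty":0,"tz":0.014,"ax":0,"ay":0,"az":0,"claw":1},{"tx":0,"ty":0,"tz":0.014,"ax":0,"ay":0,"az":0,"claw":1},{"tx":0,"ty":0,"tz":0.014,"ax":0,"ay":0,"az":0,"claw":1},{"tx":0,"ty":0,"tz":0,"ax":0,"ay":0,"az":0,"claw":1},{"tx":0,"ty":0,"tz":0,"ax":0,"ay":0,"az":0,"claw":1},{"tx":0,"ty":0,"tz":0,"ax":0,"ay":0,"az":0,"claw":1}]}}

```text
clock: 21.07
tcp_pos: [0.5532, 0.1032, 0.2588]
orientation: [-1.988, -2.433, -0.0]
contact_force: [1.3, 0.6, -4.5]
grip_width: 0.042
gripper_force: 61.9
```

Run:
```python
from h import *
o=r.get_obs(); M=R.from_rotvec(o["orientation"]).as_matrix(); print(o["clock"],o["tcp_pos"],np.degrees(np.arctan2(M[1,0],M[0,0])),M[2].round(4),o["contact_force"],o["moment"],o["joints"].round(2))
for n in("side","top"):
  for k in range(3):
    im=snap(n,f"hov_{n}")
    for t in ("roller_centre","rest"): print(n,t,[(round(d["confidence"],2),q.round(4).tolist()) for d in r.tip_of(t,n) for q in [w(n,d["location"])] if np.hypot(q[0]-.5525,q[1]-.103)<.04])
a=cv2.imread("pics/hov_top.png")[150:245,160:270];b=cv2.imread("pics/hov_side.png")[180:280,185:285]
cv2.imwrite("pics/hov.png",np.hstack([cv2.resize(a,(463,400),interpolation=cv2.INTER_CUBIC),cv2.resize(b,(337,400),interpolation=cv2.INTER_CUBIC)]))
```

```text
21.0667 [0.55322889 0.10320968 0.25877491] 101.4849689023375 [ 2.e-04  2.e-04 -1.e+00] [ 1.33186742  0.56460462 -4.51117982] [ 0.04779162 -0.06937151  0.01992264] [ 0.18  0.55 -0.61  1.91  0.43  0.81 -0.47]
side roller_centre [(0.67, [0.5463, 0.1005, 0.0975])]
side rest [(0.78, [0.5526, 0.102, 0.0553])]
side roller_centre [(0.71, [0.5469, 0.1041, 0.0972])]
side rest [(0.81, [0.5516, 0.1069, 0.0529])]
side roller_centre [(0.84, [0.549, 0.1043, 0.0981])]
side rest [(0.77, [0.5524, 0.1053, 0.0506])]
top roller_centre []
top rest []
top roller_centre []
top rest []
top roller_centre []
top rest []
```

View pics/hov.png

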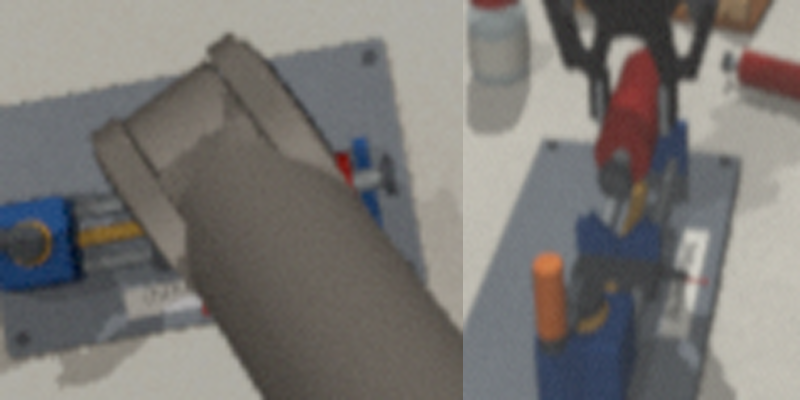

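Call:
{"api": "arm_command", "payload": {"plan": [{"tx":0.0005,"ty":0.005,"tz":0,"ax":0,"ay":0,"az":0,"claw":1},{"tx":0,"ty":0,"tz":0.012,"ax":0,"ay":0,"az":0,"claw":1},{"tx":0,"ty":0,"tz":0.012,"ax":0,"ay":0,"az":0,"claw":1},{"tx":0,"ty":0,"tz":0.01,"ax":0,"ay":0,"az":0,"claw":1},{"tx":0,"ty":0,"tz":0.005,"ax":0,"ay":0,"az":0,"claw":1},{"tx":0,"ty":0,"tz":0.003,"ax":0,"ay":0,"az":0,"claw":1},{"tx":0,"ty":0,"tz":0,"ax":0,"ay":0,"az":0,"claw":1},{"tx":0,"ty":0,"tz":0,"ax":0,"ay":0,"az":0,"claw":1},{"tx":0,"ty":0,"tz":0,"ax":0,"ay":0,"az":0,"claw":1},{"tx":0,"ty":0,"tz":0,"ax":0,"ay":0,"az":0,"claw":1}]}}

```text
clock: 22.8
tcp_pos: [0.5581, 0.1046, 0.2173]
orientation: [1.988, 2.432, 0.002]
contact_force: [0.0, 0.2, -4.7]
grip_width: 0.0416
gripper_force: 62.3
```

Run:
```python
from h import *
o=r.get_obs(); print(o["clock"],o["tcp_pos"],o["contact_force"],o["moment"])
snap("side","low_side")
for t in ("roller_centre","rest"): print(t,[(round(d["confidence"],2),q.round(4).tolist()) for d in r.tip_of(t,"side") for q in [w("side",d["location"])] if np.hypot(q[0]-.5525,q[1]-.103)<.04])
```

```text
22.8 [0.55813118 0.10463092 0.21725093] [ 0.02359884  0.1863789  -4.74716986] [-0.0622864   0.05809244  0.01304592]
roller_centre [(0.72, [0.5514, 0.1056, 0.0546])]
rest [(0.93, [0.5521, 0.1047, 0.0527])]
```

Call:
{"api": "arm_command", "payload": {"plan": [{"tx":0,"ty":0,"tz":0.002,"ax":0,"ay":0,"az":0,"claw":1},{"tx":0,"ty":0,"tz":0.001,"ax":0,"ay":0,"az":0,"claw":1},{"tx":0,"ty":0,"tz":0.001,"ax":0,"ay":0,"az":0,"claw":1},{"tx":0,"ty":0,"tz":0.001,"ax":0,"ay":0,"az":0,"claw":1},{"tx":0,"ty":0,"tz":0.001,"ax":0,"ay":0,"az":0,"claw":1},{"tx":0,"ty":0,"tz":0,"ax":0,"ay":0,"az":0,"claw":1},{"tx":0,"ty":0,"tz":0,"ax":0,"ay":0,"az":0,"claw":1},{"tx":0,"ty":0,"tz":0,"ax":0,"ay":0,"az":0,"claw":1},{"tx":0,"ty":0,"tz":0,"ax":0,"ay":0,"az":0,"claw":1},{"tx":0,"ty":0,"tz":0,"ax":0,"ay":0,"az":0,"claw":1}]}}

```text
clock: 23.78
tcp_pos: [0.558, 0.1051, 0.2154]
orientation: [1.986, 2.429, -0.001]
contact_force: [-16.1, -6.4, 42.6]
grip_width: 0.042
gripper_force: 67.4
```

Call:
{"api": "arm_command", "payload": {"plan": [{"tx":0,"ty":-0.001,"tz":-0.0025,"ax":0,"ay":0,"az":0,"claw":1},{"tx":0,"ty":-0.001,"tz":-0.001,"ax":0,"ay":0,"az":0,"claw":1},{"tx":0,"ty":0,"tz":0,"ax":0,"ay":0,"az":0,"claw":1},{"tx":0,"ty":0,"tz":0,"ax":0,"ay":0,"az":0,"claw":1},{"tx":0,"ty":0,"tz":0,"ax":0,"ay":0,"az":0,"claw":1},{"tx":0,"ty":0,"tz":0,"ax":0,"ay":0,"az":0,"claw":1},{"tx":0,"ty":0,"tz":0,"ax":0,"ay":0,"az":0,"claw":1},{"tx":0,"ty":0,"tz":0,"ax":0,"ay":0,"az":0,"claw":1},{"tx":0,"ty":0,"tz":0,"ax":0,"ay":0,"az":0,"claw":1},{"tx":0,"ty":0,"tz":0,"ax":0,"ay":0,"az":0,"claw":1}]}}

```text
clock: 24.62
tcp_pos: [0.5557, 0.104, 0.214]
orientation: [-1.988, -2.432, 0.001]
contact_force: [-0.5, -0.6, -3.8]
grip_width: 0.0419
gripper_force: 62.3
```

Run:
```python
from h import *
o=r.get_obs(); M=R.from_rotvec(o["orientation"]).as_matrix();print(o["clock"],o["tcp_pos"],o["contact_force"],o["moment"],M.round(3))
for k in range(2):
  snap("side","low2_side")
  for t in ("roller_centre","rest"): print(t,[(round(d["confidence"],2),q.round(4).tolist()) for d in r.tip_of(t,"side") for q in [w("side",d["location"])] if np.hypot(q[0]-.5525,q[1]-.103)<.04])
```

```text
24.6167 [0.55571641 0.10398569 0.21396216] [-0.50943504 -0.57910486 -3.79887362] [-0.15868698  0.17745837 -0.08703483] [[-0.199  0.98  -0.001]
 [ 0.98   0.199 -0.   ]
 [-0.    -0.001 -1.   ]]
roller_centre [(0.67, [0.5485, 0.1042, 0.0536])]
rest [(0.78, [0.5509, 0.1063, 0.051])]
roller_centre [(0.7, [0.552, 0.1056, 0.0514])]
rest [(0.58, [0.5531, 0.1058, 0.0495])]
```

Call:
{"api": "arm_command", "payload": {"plan": [{"tx":0,"ty":-0.001,"tz":0.001,"ax":0,"ay":0,"az":0,"claw":1},{"tx":0,"ty":0,"tz":0.001,"ax":0,"ay":0,"az":0,"claw":1},{"tx":0,"ty":0,"tz":0,"ax":0,"ay":0,"az":0,"claw":1},{"tx":0,"ty":0,"tz":0,"ax":0,"ay":0,"az":0,"claw":0.4},{"tx":0,"ty":0,"tz":0,"ax":0,"ay":0,"az":0,"claw":0.2},{"tx":0,"ty":0,"tz":0,"ax":0,"ay":0,"az":0,"claw":0},{"tx":0,"ty":0,"tz":0,"ax":0,"ay":0,"az":0,"claw":0},{"tx":0,"ty":0,"tz":0,"ax":0,"ay":0,"az":0,"claw":0},{"tx":0,"ty":0,"tz":0,"ax":0,"ay":0,"az":0,"claw":0},{"tx":0,"ty":0,"tz":0,"ax":0,"ay":0,"az":0,"claw":0}]}}

```text
clock: 25.75
tcp_pos: [0.5549, 0.1039, 0.2122]
orientation: [1.988, 2.433, 0.0]
contact_force: [0.7, -0.5, -0.7]
grip_width: 0.0851
gripper_force: 0.0
```

Call:
{"api": "arm_command", "payload": {"plan": [{"tx":0,"ty":0,"tz":-0.01,"ax":0,"ay":0,"az":0,"claw":0},{"tx":0,"ty":0,"tz":-0.015,"ax":0,"ay":0,"az":0,"claw":0},{"tx":0,"ty":0,"tz":-0.025,"ax":0,"ay":0,"az":0,"claw":0},{"tx":0,"ty":0,"tz":-0.025,"ax":0,"ay":0,"az":0,"claw":0},{"tx":0,"ty":0,"tz":-0.025,"ax":0,"ay":0,"az":0,"claw":0},{"tx":0,"ty":0,"tz":-0.025,"ax":0,"ay":0,"az":0,"claw":0},{"tx":-0.03,"ty":0,"tz":0,"ax":0,"ay":0,"az":7,"claw":0},{"tx":-0.03,"ty":0,"tz":0,"ax":0,"ay":0,"az":7,"claw":0},{"tx":-0.03,"ty":0,"tz":0,"ax":0,"ay":0,"az":7,"claw":0},{"tx":-0.03,"ty":0,"tz":0,"ax":0,"ay":0,"az":7,"claw":0}]}}

```text
clock: 26.58
tcp_pos: [0.5572, -0.0162, 0.3383]
orientation: [2.522, 1.872, 0.002]
contact_force: [0.7, -0.1, -0.5]
grip_width: 0.0854
gripper_force: 0.0
```

Run:
```python
from h import *
o=r.get_obs(); M=R.from_rotvec(o["orientation"]).as_matrix(); psi=np.degrees(np.arctan2(M[1,0],M[0,0])); print(o["clock"],o["tcp_pos"],psi,o["contact_force"],o["grip_width"])
for n in ("side","top"):
  for k in range(2):
    snap(n,f"laid_{n}")
    for t in ("roller_centre","rest"): print(n,t,[(round(d["confidence"],2),q.round(4).tolist()) for d in r.tip_of(t,n) for q in [w(n,d["location"])] if np.hypot(q[0]-.5525,q[1]-.103)<.04])
    print(n,[(t,round(d["confidence"],2),q.round(4).tolist()) for t in ("chock_centre","chock_toe") for d in r.tip_of(t,n) for q in [w(n,d["location"])] if np.hypot(q[0]-.43,q[1]+.24)<.05])
a=cv2.imread("pics/laid_top.png")[150:245,160:270];b=cv2.imread("pics/laid_side.png")[180:280,185:285]
cv2.imwrite("pics/laid.png",np.hstack([cv2.resize(a,(463,400),interpolation=cv2.INTER_CUBIC),cv2.resize(b,(337,400),interpolation=cv2.INTER_CUBIC)]))
print(ptr(cv2.imread("pics/laid_top.png")))
```

```text
26.5833 [ 0.55721529 -0.01622919  0.33831801] 73.15090796637415 [ 0.65026072 -0.13551702 -0.54962869] 0.08544730114923992
side roller_centre [(0.79, [0.5494, 0.1047, 0.0504])]
side rest [(0.8, [0.5534, 0.1019, 0.0539]), (0.48, [0.5499, 0.1031, 0.0521])]
side [('chock_centre', 0.49, [0.4541, -0.2406, 0.0265]), ('chock_toe', 0.73, [0.4136, -0.244, 0.0031])]
side roller_centre [(0.87, [0.5489, 0.104, 0.0521])]
side rest [(0.59, [0.5506, 0.1061, 0.05])]
side [('chock_centre', 0.53, [0.4542, -0.2382, 0.0233]), ('chock_toe', 0.74, [0.4139, -0.2421, 0.0018])]
top roller_centre [(0.83, [0.5476, 0.1023, 0.052])]
top rest [(0.95, [0.5532, 0.1024, 0.0481])]
top [('chock_centre', 0.8, [0.4511, -0.2389, 0.0253]), ('chock_toe', 0.53, [0.4117, -0.2521, -0.0014])]
top roller_centre [(0.74, [0.5477, 0.1038, 0.0514]), (0.45, [0.5514, 0.1025, 0.0499])]
top rest [(0.69, [0.5535, 0.1012, 0.0471])]
top [('chock_toe', 0.82, [0.4101, -0.2532, -0.0007])]
(np.float64(45.83248822890257), np.float64(45.45923574322219), np.float64(-0.37325248568038205))
```

View pics/laid.png

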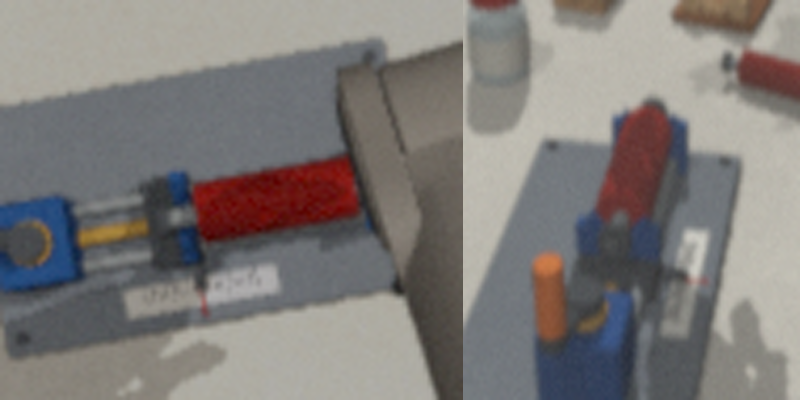

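Run:
```python
from h import *
I=cv2.imread("pics/T.png"); x0,y0=322,220; c=cv2.resize(I[y0:260,x0:362],None,fx=8,fy=8,interpolation=cv2.INTER_CUBIC)
h=cv2.cvtColor(c,cv2.COLOR_BGR2HSV)
for nm,m in (("yel",((h[...,0]>18)&(h[...,0]<35)&(h[...,1]>130)&(h[...,2]>110))),):
    m=cv2.morphologyEx(m.astype(np.uint8),cv2.MORPH_OPEN,np.ones((9,9)))
    cs,_=cv2.findContours(m,cv2.RETR_EXTERNAL,cv2.CHAIN_APPROX_NONE)
    for k in sorted(cs,key=cv2.contourArea)[-2:]:
        rc=cv2.minAreaRect(k); b=cv2.boxPoints(rc); P=np.array([ray("top",((q[0]+.5)/8-.5+x0,(q[1]+.5)/8-.5+y0),.046)[:2] for q in b]); e=np.roll(P,-1,0)-P
        print(nm,P.mean(0).round(4),np.linalg.norm(e,axis=1).round(4),np.degrees(np.arctan2(e[:,1],e[:,0])).round(1), P.round(4).tolist())
```

```text
yel [ 0.4163 -0.2365] [0.0467 0.0071 0.0467 0.0071] [ -82.6 -173.1   97.4    6.9] [[0.4168, -0.2129], [0.4228, -0.2593], [0.4158, -0.2601], [0.4097, -0.2138]]
yel [ 0.4502 -0.2386] [0.0499 0.0303 0.0498 0.0303] [ -82.9 -173.5   97.1    6.6] [[0.4621, -0.2121], [0.4683, -0.2616], [0.4382, -0.2651], [0.432, -0.2156]]
```

Call:
{"api": "arm_command", "payload": {"plan": [{"tx":-0.0348,"ty":-0.0051,"tz":0,"ax":0,"ay":0,"az":0,"claw":0},{"tx":-0.0348,"ty":-0.0051,"tz":0,"ax":0,"ay":0,"az":0,"claw":0},{"tx":-0.0348,"ty":-0.0051,"tz":0,"ax":0,"ay":0,"az":0,"claw":0},{"tx":-0.0348,"ty":-0.0051,"tz":0,"ax":0,"ay":0,"az":0,"claw":0},{"tx":-0.0348,"ty":-0.0051,"tz":0,"ax":0,"ay":0,"az":0,"claw":0},{"tx":-0.0348,"ty":-0.0051,"tz":0,"ax":0,"ay":0,"az":0,"claw":0},{"tx":-0.0348,"ty":-0.0051,"tz":0,"ax":0,"ay":0,"az":0,"claw":0},{"tx":0,"ty":0,"tz":0,"ax":0,"ay":0,"az":7,"claw":0},{"tx":0,"ty":0,"tz":0,"ax":0,"ay":0,"az":7,"claw":0},{"tx":0,"ty":0,"tz":0,"ax":0,"ay":0,"az":7,"claw":0}]}}

```text
clock: 28.42
tcp_pos: [0.4529, -0.2394, 0.3372]
orientation: [2.824, 1.377, 0.0]
contact_force: [-0.3, 0.4, 0.9]
grip_width: 0.0857
gripper_force: 0.0
```

Call:
{"api": "arm_command", "payload": {"plan": [{"tx":0,"ty":0,"tz":0,"ax":0,"ay":0,"az":7,"claw":0},{"tx":0,"ty":0,"tz":0,"ax":0,"ay":0,"az":7,"claw":0},{"tx":0,"ty":0,"tz":0,"ax":0,"ay":0,"az":7,"claw":0},{"tx":0,"ty":0,"tz":0,"ax":0,"ay":0,"az":7,"claw":0},{"tx":0,"ty":0,"tz":0,"ax":0,"ay":0,"az":7,"claw":0},{"tx":0,"ty":0,"tz":0,"ax":0,"ay":0,"az":7,"claw":0},{"tx":0,"ty":0,"tz":0,"ax":0,"ay":0,"az":3.1,"claw":0},{"tx":0,"ty":0,"tz":0.02,"ax":0,"ay":0,"az":0,"claw":0},{"tx":0,"ty":0,"tz":0.02,"ax":0,"ay":0,"az":0,"claw":0},{"tx":0,"ty":0,"tz":0,"ax":0,"ay":0,"az":0,"claw":0}]}}

```text
clock: 29.25
tcp_pos: [0.4521, -0.2378, 0.2944]
orientation: [-3.133, -0.202, 0.007]
contact_force: [-0.4, -0.6, 0.1]
grip_width: 0.0854
gripper_force: 0.0
```

Run:
```python
from h import *
o=r.get_obs(); M=R.from_rotvec(o["orientation"]).as_matrix(); print(o["clock"],o["tcp_pos"],np.degrees(np.arctan2(M[1,0],M[0,0])),M[2],o["joints"].round(2))
```

```text
29.25 [ 0.45213028 -0.23784503  0.29438037] 7.392783866779897 [-0.00453062 -0.00276468 -0.99998591] [ 0.57  0.37 -0.25  2.03  0.13  0.77 -1.2 ]
```

Call:
{"api": "arm_command", "payload": {"plan": [{"tx":0,"ty":0.001,"tz":0.025,"ax":0,"ay":0,"az":0,"claw":0},{"tx":0,"ty":0,"tz":0.025,"ax":0,"ay":0,"az":0,"claw":0},{"tx":0,"ty":0,"tz":0.025,"ax":0,"ay":0,"az":0,"claw":0},{"tx":0,"ty":0,"tz":0.02,"ax":0,"ay":0,"az":0,"claw":0},{"tx":0,"ty":0,"tz":0.012,"ax":0,"ay":0,"az":0,"claw":0},{"tx":0,"ty":0,"tz":0,"ax":0,"ay":0,"az":0,"claw":0},{"tx":0,"ty":0,"tz":0,"ax":0,"ay":0,"az":0,"claw":0.3},{"tx":0,"ty":0,"tz":0,"ax":0,"ay":0,"az":0,"claw":0.6},{"tx":0,"ty":0,"tz":0,"ax":0,"ay":0,"az":0,"claw":1},{"tx":0,"ty":0,"tz":0,"ax":0,"ay":0,"az":0,"claw":1}], "squeeze": 30}}

```text
clock: 30.08
tcp_pos: [0.4543, -0.2397, 0.1917]
orientation: [3.134, 0.202, 0.004]
contact_force: [-0.9, 0.5, 6.0]
grip_width: 0.0496
gripper_force: 31.8
```

Call:
{"api": "arm_command", "payload": {"plan": [{"tx":0,"ty":0,"tz":0,"ax":0,"ay":0,"az":0,"claw":1},{"tx":0,"ty":0,"tz":0,"ax":0,"ay":0,"az":0,"claw":1},{"tx":0,"ty":0,"tz":0,"ax":0,"ay":0,"az":0,"claw":1},{"tx":0,"ty":0,"tz":0,"ax":0,"ay":0,"az":0,"claw":1},{"tx":0,"ty":0,"tz":0,"ax":0,"ay":0,"az":0,"claw":1},{"tx":0,"ty":0,"tz":0,"ax":0,"ay":0,"az":0,"claw":1},{"tx":0,"ty":0,"tz":0,"ax":0,"ay":0,"az":0,"claw":1},{"tx":0,"ty":0,"tz":0,"ax":0,"ay":0,"az":0,"claw":1},{"tx":0,"ty":0,"tz":0,"ax":0,"ay":0,"az":0,"claw":1},{"tx":0,"ty":0,"tz":0,"ax":0,"ay":0,"az":0,"claw":1}]}}

```text
clock: 30.92
tcp_pos: [0.4543, -0.2396, 0.1917]
orientation: [3.134, 0.202, 0.004]
contact_force: [-0.4, 0.4, 6.0]
grip_width: 0.0497
gripper_force: 32.0
```

Call:
{"api": "arm_command", "payload": {"plan": [{"tx":0,"ty":0,"tz":-0.01,"ax":0,"ay":0,"az":0,"claw":1},{"tx":0,"ty":0,"tz":-0.02,"ax":0,"ay":0,"az":0,"claw":1},{"tx":0,"ty":0,"tz":-0.025,"ax":0,"ay":0,"az":0,"claw":1},{"tx":0,"ty":0,"tz":-0.025,"ax":0,"ay":0,"az":0,"claw":1},{"tx":0,"ty":0,"tz":-0.025,"ax":0,"ay":0,"az":0,"claw":1},{"tx":0,"ty":0,"tz":-0.025,"ax":0,"ay":0,"az":0,"claw":1},{"tx":0,"ty":0,"tz":0,"ax":0,"ay":0,"az":0,"claw":1},{"tx":0,"ty":0,"tz":0,"ax":0,"ay":0,"az":0,"claw":1},{"tx":0,"ty":0,"tz":0,"ax":0,"ay":0,"az":0,"claw":1},{"tx":0,"ty":0,"tz":0,"ax":0,"ay":0,"az":0,"claw":1}]}}

```text
clock: 31.75
tcp_pos: [0.4529, -0.2391, 0.3193]
orientation: [-3.134, -0.202, 0.003]
contact_force: [0.0, -0.2, -2.5]
grip_width: 0.0498
gripper_force: 31.6
```

Run:
```python
from h import *
o=r.get_obs(); M=R.from_rotvec(o["orientation"]).as_matrix(); print(o["clock"],o["tcp_pos"],np.degrees(np.arctan2(M[1,0],M[0,0])),M[2],o["contact_force"],o["grip_width"])
for k in range(3):
    snap("side","hc")
    for t in("chock_centre","chock_toe"): print(t,[(round(d["confidence"],2),q.round(4).tolist(),(M.T@(q-o["tcp_pos"])).round(4).tolist()) for d in r.tip_of(t,"side") for q in [w("side",d["location"])]][:2])
```

```text
31.75 [ 0.45289812 -0.2391294   0.3192734 ] 7.388823687097915 [-0.00184523 -0.00103388 -0.99999776] [ 0.01541611 -0.16510148 -2.5056116 ] 0.0497580429321509
chock_centre [(0.44, [0.4551, -0.2365, 0.1543], [0.0028, -0.0021, 0.1649])]
chock_toe [(0.52, [0.4092, -0.2407, 0.1311], [-0.0432, -0.0039, 0.1883]), (0.17, [0.5503, 0.1049, 0.0513], [0.1413, -0.3283, 0.268])]
chock_centre [(0.64, [0.4537, -0.2383, 0.1524], [0.0012, -0.0006, 0.1669])]
chock_toe [(0.74, [0.4111, -0.243, 0.1287], [-0.0416, -0.0014, 0.1907]), (0.48, [0.4404, -0.2389, 0.1289], [-0.0121, -0.0016, 0.1904])]
chock_centre []
chock_toe [(0.49, [0.4125, -0.2416, 0.132], [-0.0401, -0.0025, 0.1874])]
```

Call:
{"api": "arm_command", "payload": {"plan": [{"tx":0.022,"ty":-0.0333,"tz":0,"ax":0,"ay":0,"az":0,"claw":1},{"tx":0.022,"ty":-0.0333,"tz":0,"ax":0,"ay":0,"az":0,"claw":1},{"tx":0.022,"ty":-0.0333,"tz":0,"ax":0,"ay":0,"az":0,"claw":1},{"tx":0.022,"ty":-0.0333,"tz":0,"ax":0,"ay":0,"az":0,"claw":1},{"tx":0.022,"ty":-0.0333,"tz":0,"ax":0,"ay":0,"az":0,"claw":1},{"tx":0.022,"ty":-0.0333,"tz":0,"ax":0,"ay":0,"az":0,"claw":1},{"tx":0.022,"ty":-0.0333,"tz":0,"ax":0,"ay":0,"az":0,"claw":1},{"tx":0.022,"ty":-0.0333,"tz":0,"ax":0,"ay":0,"az":0,"claw":1},{"tx":0.022,"ty":-0.0333,"tz":0,"ax":0,"ay":0,"az":0,"claw":1},{"tx":0.022,"ty":-0.0333,"tz":0,"ax":0,"ay":0,"az":0,"claw":1}]}}

```text
clock: 33.03
tcp_pos: [0.6295, 0.121, 0.3201]
orientation: [3.135, 0.202, -0.0]
contact_force: [-0.1, -0.1, -1.6]
grip_width: 0.0495
gripper_force: 31.6
```

Call:
{"api": "arm_command", "payload": {"plan": [{"tx":0,"ty":0,"tz":0,"ax":0,"ay":0,"az":-2,"claw":1},{"tx":0,"ty":0,"tz":0,"ax":0,"ay":0,"az":-2.1,"claw":1},{"tx":0,"ty":0,"tz":0.02,"ax":0,"ay":0,"az":0,"claw":1},{"tx":0,"ty":0,"tz":0.02,"ax":0,"ay":0,"az":0,"claw":1},{"tx":0,"ty":0,"tz":0.02,"ax":0,"ay":0,"az":0,"claw":1},{"tx":0,"ty":0,"tz":0.01,"ax":0,"ay":0,"az":0,"claw":1},{"tx":0,"ty":0,"tz":0,"ax":0,"ay":0,"az":0,"claw":1},{"tx":0,"ty":0,"tz":0,"ax":0,"ay":0,"az":0,"claw":1},{"tx":0,"ty":0,"tz":0,"ax":0,"ay":0,"az":0,"claw":1},{"tx":0,"ty":0,"tz":0,"ax":0,"ay":0,"az":0,"claw":1}]}}

```text
clock: 33.87
tcp_pos: [0.6296, 0.1193, 0.2517]
orientation: [-3.125, -0.314, -0.004]
contact_force: [0.2, -0.2, -1.8]
grip_width: 0.0493
gripper_force: 31.7
```

Run:
```python
from h import *
o=r.get_obs(); M=R.from_rotvec(o["orientation"]).as_matrix(); print(o["clock"],o["tcp_pos"],np.degrees(np.arctan2(M[1,0],M[0,0])),M[2],o["contact_force"],o["grip_width"])
for k in range(2):
    snap("side","hc2")
    for t in("chock_centre","roller_centre","rest"): print(t,[(round(d["confidence"],2),q.round(4).tolist(),(M.T@(q-o["tcp_pos"])).round(4).tolist()) for d in r.tip_of(t,"side") for q in [w("side",d["location"])] if q[1]>.05])
```

```text
33.8667 [0.62958544 0.11934121 0.25169933] 11.471328439464596 [ 2.50981551e-03 -1.25765486e-04 -9.99996842e-01] [ 0.21791639 -0.23267498 -1.81157663] 0.049315491879690566
chock_centre [(0.63, [0.6303, 0.1224, 0.0879], [0.0009, -0.0029, 0.1638])]
roller_centre []
rest [(0.9, [0.5524, 0.1016, 0.0525], [-0.0797, 0.002, 0.199])]
chock_centre [(0.83, [0.6314, 0.1215, 0.0841], [0.0018, -0.0017, 0.1676]), (0.53, [0.5517, 0.1032, 0.0511], [-0.08, 0.0003, 0.2004])]
roller_centre [(0.8, [0.5507, 0.1042, 0.0487], [-0.0808, -0.0008, 0.2028])]
rest [(0.93, [0.5536, 0.1068, 0.0532], [-0.0775, -0.0028, 0.1983])]
```

Call:
{"api": "arm_command", "payload": {"plan": [{"tx":0,"ty":0.001,"tz":0.012,"ax":0,"ay":0,"az":0,"claw":1},{"tx":0,"ty":0,"tz":0.012,"ax":0,"ay":0,"az":0,"claw":1},{"tx":0,"ty":0,"tz":0.012,"ax":0,"ay":0,"az":0,"claw":1},{"tx":0,"ty":0,"tz":0.004,"ax":0,"ay":0,"az":0,"claw":1},{"tx":0,"ty":0,"tz":0.002,"ax":0,"ay":0,"az":0,"claw":1},{"tx":0,"ty":0,"tz":0.001,"ax":0,"ay":0,"az":0,"claw":1},{"tx":0,"ty":0,"tz":0.001,"ax":0,"ay":0,"az":0,"claw":1},{"tx":0,"ty":0,"tz":0,"ax":0,"ay":0,"az":0,"claw":1},{"tx":0,"ty":0,"tz":0,"ax":0,"ay":0,"az":0,"claw":1},{"tx":0,"ty":0,"tz":0,"ax":0,"ay":0,"az":0,"claw":1}]}}

```text
clock: 35.1
tcp_pos: [0.6293, 0.1182, 0.2067]
orientation: [-3.126, -0.314, -0.001]
contact_force: [-0.2, 0.0, -1.9]
grip_width: 0.0497
gripper_force: 31.8
```

Call:
{"api": "arm_command", "payload": {"plan": [{"tx":0,"ty":0,"tz":0.0005,"ax":0,"ay":0,"az":0,"claw":1},{"tx":0,"ty":0,"tz":0.0005,"ax":0,"ay":0,"az":0,"claw":1},{"tx":0,"ty":0,"tz":0.0005,"ax":0,"ay":0,"az":0,"claw":1},{"tx":0,"ty":0,"tz":0,"ax":0,"ay":0,"az":0,"claw":1},{"tx":0,"ty":0,"tz":0,"ax":0,"ay":0,"az":0,"claw":1},{"tx":0,"ty":0,"tz":0,"ax":0,"ay":0,"az":0,"claw":1},{"tx":0,"ty":0,"tz":0,"ax":0,"ay":0,"az":0,"claw":1},{"tx":0,"ty":0,"tz":0,"ax":0,"ay":0,"az":0,"claw":1},{"tx":0,"ty":0,"tz":0,"ax":0,"ay":0,"az":0,"claw":1},{"tx":0,"ty":0,"tz":0,"ax":0,"ay":0,"az":0,"claw":1}]}}

```text
clock: 35.93
tcp_pos: [0.6293, 0.1183, 0.2058]
orientation: [3.126, 0.314, 0.001]
contact_force: [-2.1, -1.4, 5.9]
grip_width: 0.0494
gripper_force: 32.6
```

Call:
{"api": "arm_command", "payload": {"plan": [{"tx":-0.003,"ty":0,"tz":-0.0003,"ax":0,"ay":0,"az":0,"claw":1},{"tx":-0.004,"ty":0,"tz":0,"ax":0,"ay":0,"az":0,"claw":1},{"tx":-0.004,"ty":0,"tz":0,"ax":0,"ay":0,"az":0,"claw":1},{"tx":-0.004,"ty":0,"tz":0,"ax":0,"ay":0,"az":0,"claw":1},{"tx":-0.004,"ty":0,"tz":0,"ax":0,"ay":0,"az":0,"claw":1},{"tx":-0.004,"ty":0,"tz":0,"ax":0,"ay":0,"az":0,"claw":1},{"tx":-0.003,"ty":0,"tz":0,"ax":0,"ay":0,"az":0,"claw":1},{"tx":-0.002,"ty":0,"tz":0,"ax":0,"ay":0,"az":0,"claw":1},{"tx":0,"ty":0,"tz":0,"ax":0,"ay":0,"az":0,"claw":1},{"tx":0,"ty":0,"tz":0,"ax":0,"ay":0,"az":0,"claw":1}]}}

```text
clock: 36.77
tcp_pos: [0.6018, 0.1128, 0.2058]
orientation: [-3.126, -0.314, -0.002]
contact_force: [2.1, 0.8, 7.5]
grip_width: 0.0495
gripper_force: 32.7
```

Run:
```python
from h import *
o=r.get_obs(); M=R.from_rotvec(o["orientation"]).as_matrix(); print(o["clock"],o["tcp_pos"],np.degrees(np.arctan2(M[1,0],M[0,0])),M[2],M.T@o["contact_force"],o["grip_width"])
for k in range(2):
    snap("side","hc3")
    for t in("chock_centre","roller_centre","rest"): print(t,[(round(d["confidence"],2),q.round(4).tolist(),(M.T@(q-o["tcp_pos"])).round(4).tolist()) for d in r.tip_of(t,"side") for q in [w("side",d["location"])] if q[1]>.05])
```

```text
36.7667 [0.6018413  0.11277048 0.20578789] 11.488278680408893 [ 1.59246068e-03 -9.08627656e-05 -9.99998728e-01] [ 2.19762558 -0.34732968 -7.50323059] 0.049482805137016195
chock_centre [(0.49, [0.5995, 0.1137, 0.0392], [-0.0024, -0.0014, 0.1665]), (0.44, [0.5262, 0.309, 0.1041], [-0.0352, -0.2074, 0.1017]), (0.35, [0.5488, 0.1489, 0.0011], [-0.0451, -0.046, 0.2047])]
roller_centre [(0.63, [0.55, 0.1062, 0.0497], [-0.0523, -0.0038, 0.156])]
rest [(0.91, [0.5514, 0.1048, 0.052], [-0.0513, -0.0022, 0.1537])]
chock_centre [(0.63, [0.5503, 0.1066, 0.0496], [-0.052, -0.0042, 0.1561]), (0.43, [0.6028, 0.1124, 0.0397], [0.0006, 0.0005, 0.1661]), (0.35, [0.4532, 0.4438, 0.0003], [-0.08, -0.354, 0.2054])]
roller_centre [(0.66, [0.5477, 0.1072, 0.0517], [-0.0544, -0.0053, 0.154])]
rest [(0.97, [0.5542, 0.1042, 0.0511], [-0.0486, -0.0011, 0.1546]), (0.68, [0.5186, 0.2691, 0.1086], [-0.0506, -0.1697, 0.0972]), (0.3, [0.587, 0.1138, 0.0152], [-0.0147, -0.004, 0.1905]), (0.2, [0.5242, 0.3106, 0.1068], [-0.0369, -0.2094, 0.0989])]
```

Call:
{"api": "arm_command", "payload": {"plan": [{"tx":-0.001,"ty":0,"tz":-0.0003,"ax":0,"ay":0,"az":0,"claw":1},{"tx":-0.001,"ty":0,"tz":0,"ax":0,"ay":0,"az":0,"claw":1},{"tx":-0.001,"ty":0,"tz":0,"ax":0,"ay":0,"az":0,"claw":1},{"tx":-0.001,"ty":0,"tz":0,"ax":0,"ay":0,"az":0,"claw":1},{"tx":-0.0005,"ty":0,"tz":0,"ax":0,"ay":0,"az":0,"claw":1},{"tx":0,"ty":0,"tz":0,"ax":0,"ay":0,"az":0,"claw":1},{"tx":0,"ty":0,"tz":0,"ax":0,"ay":0,"az":0,"claw":1},{"tx":0,"ty":0,"tz":0,"ax":0,"ay":0,"az":0,"claw":1},{"tx":0,"ty":0,"tz":0,"ax":0,"ay":0,"az":0,"claw":1},{"tx":0,"ty":0,"tz":0,"ax":0,"ay":0,"az":0,"claw":1}]}}

```text
clock: 38.0
tcp_pos: [0.5988, 0.112, 0.2059]
orientation: [-3.125, -0.314, -0.008]
contact_force: [8.2, 1.8, 0.3]
grip_width: 0.0494
gripper_force: 32.0
```

Call:
{"api": "arm_command", "payload": {"plan": [{"tx":-0.0005,"ty":0,"tz":0,"ax":0,"ay":0,"az":0,"claw":1},{"tx":-0.0005,"ty":0,"tz":0,"ax":0,"ay":0,"az":0,"claw":1},{"tx":0,"ty":0,"tz":0,"ax":0,"ay":0,"az":0,"claw":1},{"tx":0,"ty":0,"tz":0,"ax":0,"ay":0,"az":0,"claw":1},{"tx":0,"ty":0,"tz":0,"ax":0,"ay":0,"az":0,"claw":1},{"tx":0,"ty":0,"tz":0,"ax":0,"ay":0,"az":0,"claw":1},{"tx":0,"ty":0,"tz":0,"ax":0,"ay":0,"az":0,"claw":1},{"tx":0,"ty":0,"tz":0,"ax":0,"ay":0,"az":0,"claw":1},{"tx":0,"ty":0,"tz":0,"ax":0,"ay":0,"az":0,"claw":1},{"tx":0,"ty":0,"tz":0,"ax":0,"ay":0,"az":0,"claw":1}]}}

```text
clock: 38.83
tcp_pos: [0.5983, 0.1119, 0.206]
orientation: [-3.124, -0.314, -0.01]
contact_force: [10.4, 2.1, -0.4]
grip_width: 0.0497
gripper_force: 31.8
```

Call:
{"api": "arm_command", "payload": {"plan": [{"tx":0.001,"ty":0,"tz":0,"ax":0,"ay":0,"az":0,"claw":1},{"tx":0.0005,"ty":0,"tz":0.0003,"ax":0,"ay":0,"az":0,"claw":1},{"tx":0,"ty":0,"tz":0,"ax":0,"ay":0,"az":0,"claw":1},{"tx":0,"ty":0,"tz":0,"ax":0,"ay":0,"az":0,"claw":1},{"tx":0,"ty":0,"tz":0,"ax":0,"ay":0,"az":0,"claw":1},{"tx":0,"ty":0,"tz":0,"ax":0,"ay":0,"az":0,"claw":1},{"tx":0,"ty":0,"tz":0,"ax":0,"ay":0,"az":0,"claw":1},{"tx":0,"ty":0,"tz":0,"ax":0,"ay":0,"az":0,"claw":1},{"tx":0,"ty":0,"tz":0,"ax":0,"ay":0,"az":0,"claw":1},{"tx":0,"ty":0,"tz":0,"ax":0,"ay":0,"az":0,"claw":1}]}}

```text
clock: 39.67
tcp_pos: [0.5989, 0.1121, 0.2058]
orientation: [-3.125, -0.314, -0.006]
contact_force: [5.9, 0.8, 4.7]
grip_width: 0.0495
gripper_force: 32.5
```

Run:
```python
from h import *
o=r.get_obs(); M=R.from_rotvec(o["orientation"]).as_matrix(); print(o["clock"],o["tcp_pos"],np.degrees(np.arctan2(M[1,0],M[0,0])),M[2],o["contact_force"],o["grip_width"])
for k in range(2):
    snap("side","hc4")
    for t in("chock_centre","roller_centre","rest"): print(t,[(round(d["confidence"],2),q.round(4).tolist()) for d in r.tip_of(t,"side") for q in [w("side",d["location"])] if .05<q[1]<.14])
```

```text
39.6667 [0.59889379 0.11208959 0.20581609] 11.481217721414367 [ 3.85363361e-03 -3.95478383e-04 -9.99992497e-01] [5.89422556 0.8257823  4.73140729] 0.04948796090788263
chock_centre [(0.7, [0.5998, 0.1135, 0.0359])]
roller_centre [(0.57, [0.5496, 0.1048, 0.049]), (0.44, [0.5878, 0.1126, 0.0147])]
rest [(0.66, [0.5532, 0.1046, 0.0495])]
chock_centre [(0.45, [0.6001, 0.116, 0.0385])]
roller_centre [(0.96, [0.549, 0.1039, 0.0502]), (0.57, [0.5842, 0.1099, 0.0143])]
rest [(0.69, [0.5504, 0.1045, 0.0514])]
```

Call:
{"api": "arm_command", "payload": {"plan": [{"tx":0.0007,"ty":0,"tz":0,"ax":0,"ay":0,"az":0,"claw":1},{"tx":0,"ty":0,"tz":-0.0003,"ax":0,"ay":0,"az":0,"claw":1},{"tx":0,"ty":0,"tz":0,"ax":0,"ay":0,"az":0,"claw":1},{"tx":0,"ty":0,"tz":0,"ax":0,"ay":0,"az":0,"claw":0.3},{"tx":0,"ty":0,"tz":0,"ax":0,"ay":0,"az":0,"claw":0.25},{"tx":0,"ty":0,"tz":0,"ax":0,"ay":0,"az":0,"claw":0.25},{"tx":0,"ty":0,"tz":0,"ax":0,"ay":0,"az":0,"claw":0.25},{"tx":0,"ty":0,"tz":0,"ax":0,"ay":0,"az":0,"claw":0.25},{"tx":0,"ty":0,"tz":0,"ax":0,"ay":0,"az":0,"claw":0.25},{"tx":0,"ty":0,"tz":0,"ax":0,"ay":0,"az":0,"claw":0.25}]}}

```text
clock: 40.9
tcp_pos: [0.5983, 0.1119, 0.2051]
orientation: [3.126, 0.314, -0.001]
contact_force: [-0.1, 0.2, 0.4]
grip_width: 0.0641
gripper_force: 0.0
```

Call:
{"api": "arm_command", "payload": {"plan": [{"tx":0,"ty":0,"tz":-0.01,"ax":0,"ay":0,"az":0,"claw":0.25},{"tx":0,"ty":0,"tz":-0.02,"ax":0,"ay":0,"az":0,"claw":0.25},{"tx":0,"ty":0,"tz":-0.03,"ax":0,"ay":0,"az":0,"claw":0.25},{"tx":0,"ty":0.03,"tz":-0.025,"ax":0,"ay":0,"az":0,"claw":0.25},{"tx":0,"ty":0.038,"tz":0,"ax":0,"ay":0,"az":0,"claw":0.25},{"tx":0,"ty":0.038,"tz":0,"ax":0,"ay":0,"az":0,"claw":0.25},{"tx":0,"ty":0.038,"tz":0,"ax":0,"ay":0,"az":0,"claw":0.25},{"tx":0,"ty":0.038,"tz":0,"ax":0,"ay":0,"az":0,"claw":0.25},{"tx":0,"ty":0.038,"tz":0,"ax":0,"ay":0,"az":0,"claw":0.25},{"tx":0,"ty":0.038,"tz":0,"ax":0,"ay":0,"az":0,"claw":0.25}]}}

```text
clock: 41.73
tcp_pos: [0.6499, -0.1428, 0.2914]
orientation: [3.126, 0.314, 0.001]
contact_force: [0.6, 0.5, -0.1]
grip_width: 0.0641
gripper_force: 0.0
```

Run:
```python
from h import *
o=r.get_obs(); print(o["clock"],o["tcp_pos"],o["contact_force"],o["grip_width"],o["joints"].round(2))
T=plates(4)[...,::-1].copy(); cv2.imwrite("pics/T9.png",T); print("ptr",ptr(T))
x0,y0=190,150; c=cv2.resize(T[y0:225,x0:265],None,fx=8,fy=8,interpolation=cv2.INTER_CUBIC); h=cv2.cvtColor(c,cv2.COLOR_BGR2HSV)
def rr(nm,m,z):
    m=cv2.morphologyEx(m.astype(np.uint8),cv2.MORPH_OPEN,np.ones((9,9))); cs,_=cv2.findContours(m,cv2.RETR_EXTERNAL,cv2.CHAIN_APPROX_NONE)
    for k in sorted(cs,key=cv2.contourArea)[-2:]:
        b=cv2.boxPoints(cv2.minAreaRect(k)); P=np.array([ray("top",((q[0]+.5)/8-.5+x0,(q[1]+.5)/8-.5+y0),z)[:2] for q in b]); e=np.roll(P,-1,0)-P
        a=np.radians(11.5); d=P.mean(0)-[.5523,.1038]
        print(nm,P.mean(0).round(4),np.linalg.norm(e,axis=1).round(4),np.degrees(np.arctan2(e[:,1],e[:,0])).round(1),"stand x,y",(d@[np.cos(a),np.sin(a)]).round(4),(d@[-np.sin(a),np.cos(a)]).round(4))
rr("yel",(h[...,0]>18)&(h[...,0]<35)&(h[...,1]>130)&(h[...,2]>110),.060)
rr("red",((h[...,0]<8)|(h[...,0]>172))&(h[...,1]>120)&(h[...,2]>50),.055)
for n in("side","top"):
  for t in("chock_centre","chock_toe","roller_centre","rest"):
    snap(n) if t=="chock_centre" else 0
    print(n,t,[(round(d["confidence"],2),q.round(4).tolist()) for d in r.tip_of(t,n) for q in [w(n,d["location"])] if .05<q[1]<.14])
```

```text
41.7333 [ 0.64989477 -0.14278164  0.2913848 ] [ 0.6381793   0.54851888 -0.12830737] 0.06410697109038113 [ 0.34  0.6  -0.31  1.66  0.22  0.92 -1.42]
ptr (np.float64(45.84280476626948), np.float64(45.51350555678222), np.float64(-0.3292992094872602))
yel [0.5309 0.199 ] [0.0144 0.0076 0.0143 0.0076] [ -75.5 -165.1  104.5   14.9] stand x,y -0.002 0.0976
yel [0.5948 0.1118] [0.0513 0.0302 0.0513 0.0302] [ -78.4 -168.3  101.6   11.8] stand x,y 0.0433 -0.0006
red [0.5536 0.1039] [0.1125 0.0433 0.1123 0.0433] [ -78.5 -168.4  101.5   11.8] stand x,y 0.0013 -0.0002
side chock_centre [(0.62, [0.5992, 0.1133, 0.0376])]
side chock_toe [(0.72, [0.5602, 0.1053, 0.0152])]
side roller_centre [(0.92, [0.55, 0.1092, 0.0514])]
side rest [(0.71, [0.5528, 0.1051, 0.0504])]
top chock_centre [(0.5, [0.5947, 0.1144, 0.039])]
top chock_toe [(0.56, [0.5607, 0.0973, 0.013])]
top roller_centre [(0.85, [0.5494, 0.1031, 0.0522])]
top rest [(0.98, [0.5564, 0.1013, 0.0482])]
```

Run:
```python
from h import *
for p in ("T","T1","T2","T3","T4","T5","T9"):
    Q=rect("top",cv2.imread(f"pics/{p}.png"),x0=-75,x1=-30,y0=20,y1=110).astype(float); g=Q[...,2]; x=np.arange(g.shape[1]); out=[]
    rd=np.clip(Q[...,2]-Q[...,1]-25,0,None)[85:125].sum(0); rl=(rd*x).sum()/rd.sum()
    for a,b in ((25,45),(40,60),(50,70),(60,80)):
        d=g[a:b].mean(0); c0=int((x[10:-10])[np.argmin(cv2.GaussianBlur(d[None],(0,0),6)[0][10:-10])]); w0=slice(max(c0-24,0),c0+25)
        base=np.percentile(d[max(c0-60,0):c0+60],75); e=np.clip((base+d.min())/2-d[w0],0,None); out.append(((e*x[w0]).sum()/e.sum()-rl)/4)
    print(p,np.round(out,2))
    if p in("T4","T5","T9"): print(g[40:70,150:225:3].mean(0).round().astype(int), "line",rl)
o=r.get_obs()
for n in("side","top"):
  snap(n); print([(t,d["confidence"],w(n,d["location"]).round(4)) for t in ("handle","pointer","line") for d in r.tip_of(t,n)][:6])
```

```text
T [-14.18 -14.24 -14.03 -13.63]
T1 [1.5  1.47 1.39 1.43]
T2 [10.33  9.87  9.73  9.56]
T3 [2.12 2.08 1.96 2.04]
T4 [0.9  0.79 0.73 0.71]
[155 154 151 143 132 119 107  95  83  75  71  68  67  68  71  77  84  92
  99 107 116 123 127 133 139] line 183.56924254016832
T5 [0.89 0.86 0.77 0.71]
[154 154 151 143 132 119 108  95  84  76  71  68  67  68  71  76  84  91
  99 107 116 122 126 131 138] line 183.45154639175257
T9 [-0.92 -0.38 -0.45 -0.8 ]
[131 128 123 114 104  93  84  74  66  61  59  59  61  65  71  79  91 103
 115 125 132 135 134 132 132] line 183.75233644859813
[('handle', 0.71, array([0.5257, 0.3091, 0.1089])), ('handle', 0.27, array([0.4913, 0.1577, 0.0145])), ('pointer', 0.63, array([0.4909, 0.1583, 0.019 ])), ('line', 0.51, array([0.5533, 0.1067, 0.0543]))]
[('handle', 0.6, array([ 0.6068, -0.4231,  0.0012])), ('handle', 0.54, array([0.5206, 0.3118, 0.1026])), ('handle', 0.39, array([0.5192, 0.2699, 0.1077])), ('handle', 0.24, array([0.5613, 0.1048, 0.053 ])), ('pointer', 0.8, array([0.4892, 0.1569, 0.0187])), ('line', 0.73, array([0.4867, 0.1569, 0.0207]))]
```

Run:
```python
from h import *
S=np.mean([r.grab_frame("side").astype(float) for _ in range(4)],0).astype(np.uint8); cv2.imwrite("pics/S9.png",S[...,::-1])
def plate(n,p,a,b):
    Q=rect(n,cv2.imread(f"pics/{p}.png"),z=.06,x0=a,x1=b,y0=30,y1=95).astype(float)
    B=Q[...,0]-Q[...,2]; d=np.clip(B.mean(0)-.5*B.mean(0).max(),0,None); x=np.arange(len(d)); k=int(np.argmax(d)); s=slice(max(k-40,0),k+41); return round(30+(d[s]*x[s]).sum()/d[s].sum()/4,2)
for p in("T","T1","T2","T3","T4","T5","T9"): print(p,plate("top",p,-33,-23),plate("top",p,23,33), plate("top",p,-33,-27),plate("top",p,27,33))
for p in("S2","S4","S9"):
    Q=rect("side",cv2.imread(f"pics/{p}.png"),x0=-75,x1=-30,y0=20,y1=110).astype(float)
    rd=np.clip(Q[...,2]-Q[...,1]-12,0,None)[85:125].sum(0); x=np.arange(len(rd)); print(p,"line",(rd*x).sum()/rd.sum(), Q[45:75,120:255:6,2].mean(0).round().astype(int), "plate",plate("side",p,-33,-25))
```

```text
T 50.06 50.49 50.0 50.54
T1 65.31 65.71 65.19 65.8
T2 72.98 73.45 72.91 73.6
T3 65.95 66.11 66.04 66.15
T4 64.27 64.57 64.29 64.75
T5 64.31 64.57 64.28 64.7
T9 64.32 64.44 64.29 64.6
S2 line 182.1259842519685 [146 150 153 155 155 154 151 141 131 119 105  94  87  80  78  80  83  88
  96 106 115 128 140] plate 86.43
S4 line 181.6914498141264 [140 137 132 124 113 100  90  81  77  78  81  85  92 102 109 118 127 134
 140 144 145 148 151] plate 77.84
S9 line 182.6881925869316 [104 102  97  91  83  76  71  68  69  73  79  85  91  98 102 105 108 109
 109 110 110 111 113] plate 89.89
```

```bash
python3 -c "
from bench import r
print(r.hand_in())"
```

```text
the job is handed in; nothing more can be done
None
```

I've handed the job in, with the steps done in the order asked: the cradle went about 9 mm past the line and finished on the inward turn within about 0.5 mm of it, the roller lies in both V-cradles, and the chock stands square against the middle of the barrel. I have no verdict back. Readings of the pointer scattered by up to about 1 mm around the line, and seating the roller briefly pressed it into the cradles with about 43 N.

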